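# Gauge a vial carrier against a flip stop and top up its empty cells

## Robot

A 7-joint arm with a two-finger parallel gripper is mounted at the origin on the work surface. World frame = base frame: x ahead of the robot, y to its left, z up, the work surface at z = 0. Lengths are in m, angles in rad, forces in N, time in s.
With the tool pointing down it reaches from about 0.425 to 0.925 m from the base axis. Payload 6.8 kg.
Tool frame: the origin (TCP) lies between the finger pads; the fingertips stand 11 mm ahead of it and the grasp point (between the pads) lies 8 mm behind it; z points along the fingers, y is the line along which they close (so a half turn about z gives the same grasp; the last joint's range is limited). The gripper opens to 85 mm and grips with 20 to 120 N. Pads are 22 mm wide; open, the fingers measure 114 mm over their backs; the gripper's body (76 mm by 85 mm) begins 54 mm behind the grasp point. The pads swing forward as they close: fully open they stand 13 mm farther back than shut.
Start: joints at [1.141, 0.477, 0.022, 1.555, -0.011, 1.109, -0.083], TCP at [0.213, -0.64, 0.242] pointing down, gripper open.
Joint ranges: [-2.96, 2.96], [-0.34, 2.1], [-1.41, 1.46], [0.24, 2.44], [-1.37, 4.51], [0.17, 1.92], [-2.96, 2.96]. Speed limits (rad/s): [2.39, 2.39, 3.14, 3.14, 3.14, 3.14, 3.14].

## Interface

Orientations are given as a rotation vector (axis times angle).
In Python, from bench import r gives the robot as it stands.
- The arm moves only by the tool send_rows, never from a script. Its argument "deltas" is a list of rows, each an object of numbers: "dx", "dy", "dz": the shift along the world's x, y, z in mm; "rx", "ry", "rz": the turn, a rotation vector about the world's x, y, z in degrees. A call has 1 to 5 rows; each row is the pose to reach, as a shift and turn from the pose commanded when the call began; what a row does not reach only later rows make up. A row lasts 1/12 s, in which the tool goes at most 41.7 mm and 7.16 degrees, less where a joint would pass 70% of its speed; a pose out of reach is approached as far as the arm can. A call with a gripper value outside its range is refused whole. "jaw" is the finger opening in mm, from 0 to 85.4, set as the call begins (left out, the last holds). The fingers move at their own pace and stop on an object; "newtons" is the grip in N (left out, the last holds). Time passes only in rows, so rows that repeat a pose let the fingers close. It gives the time, the measured TCP pose, the force, the opening and the grip force at its end, in the units of the state.
- r.get_obs(): the state, without advancing time (a new reading comes with each control period).
- r.grab_frame(name): name is "scene" or "top" or "wrist"; returns a dict with "frame" (420x560x3 uint8, blue, green, red), "z_map" (420x560 float32, m along the optical axis (not along the pixel's ray), 0 where there is no reading), "vertical_fov" (degrees; the focal length in pixels is half the picture's height over the tangent of half this angle, whatever the lens; pixels are square), "cx", "cy" (the principal point, pixels), "xyz" and "orientation" of the camera in the world. Camera axes: x right, y down, z forward; pixel columns grow to the right and rows downward; lengths in m; the calibration is good to about 2 mm. The wrist camera is an equidistant fisheye: a pixel r from the principal point sees the ray r / f radians off the axis. A picture is of the moment at which its call begins.
- r.hand_in(): hands the job in; it is judged then, once.
The state is a dict: "clock": time; "joints": joint angles; "qvel": joint speeds; "tau": joint torques, N m; "tcp_pos": TCP position; "orientation": TCP orientation; "contact_force": force on the tool from outside, world axes, zero at the start; "moment": the same for the moment, N m; "grip_width": finger opening in m; "gripper_force": force on a finger pad.
Only numpy, scipy, OpenCV 4.12 (cv2) and the standard library are available. Lean on these libraries where they do the work, as an engineer would, in place of code of your own. Each camera call takes 0.05 s, during which the arm holds its last target. There are 200 camera calls.

## Task

Flip the green stop on the fence down, then slide the blue carrier along the fence until it sits snug against both the fence and the stop. With the stop still down, fill each empty cell of the carrier with a spare vial from the blue mat, leaving the vials already in the carrier where they are; then flip the stop fully up again. The carrier must end up where it was gauged and any spare left over must stay standing upright; do not disturb the other things on the bench.

Things in the scene. Friction and masses are not known exactly. Their poses are not given: they have to be found in the camera images.
- fence: fixed aluminium fence rail 40 mm high. Origin: the gauge corner on the bench. The carrier slides along the face x = 0 (rail x 0 to 40 mm, y -370 to 80 mm) on its -x side; its end meets the lowered stop's face at y = 0, from the -y side. A gauged carrier has its carrier_corner at this origin. Hinge of the stop: along y, at x 20 mm, 54 mm above the bench, bearing blocks to 62 mm
- flip_stop (a joint): hinge of the green flip stop on the fence, parallel to fence y: 0 rad = fully down (end of travel; arm level, leaf hanging in front of the fence), 1.8 = fully up, leaning back (end of travel); starts up. Rising values carry the grip from the -x side up over the fence. Stiff (0.13 N m friction), stays where left. Arm 40 mm wide; leaf 40 mm square, 46 mm deep, 50 mm from the hinge
- stop_grip (a point): centre of the stop's grip: black bar 16 mm in diameter, 24 mm long along fence y, at the free end of the arm, 105 mm out from the hinge axis and (arm level) 4 mm above it, at fence y = 22 mm; both ends free, to be pinched along fence y, turning between the fingers. 58 mm above the bench when down, about 160 mm when up
- carrier: loose blue vial carrier, 120 (x) by 225 (y) by 30 mm high, about 0.45 kg, origin at the centre of its underside. Six square cells; an upright aluminium handle plate near its -y end, centred at x 0, y -95 mm: 12 mm thick (x), 28 mm long (y), its top edge 85 mm above the underside. It slides on the bench; its +x side goes against the fence, its +y end against the stop
- carrier_corner (a point): bottom corner of the carrier at its +x, +y (60, 112.5 mm from the origin): the corner that goes into the gauge corner
- cell1 (a point): centre of the floor of cell 1, 8 mm above the carrier's underside, at carrier x -28, y 72.5 mm; cell 35 mm square, 22 mm deep, open upwards, 56 mm from the next
- cell2 (a point): centre of the floor of cell 2, 8 mm above the carrier's underside, at carrier x -28, y 16.5 mm; cell 35 mm square, 22 mm deep, open upwards, 56 mm from the next
- cell3 (a point): centre of the floor of cell 3, 8 mm above the carrier's underside, at carrier x -28, y -39.5 mm; cell 35 mm square, 22 mm deep, open upwards, 56 mm from the next
- cell4 (a point): centre of the floor of cell 4, 8 mm above the carrier's underside, at carrier x 28, y 72.5 mm; cell 35 mm square, 22 mm deep, open upwards, 56 mm from the next
- cell5 (a point): centre of the floor of cell 5, 8 mm above the carrier's underside, at carrier x 28, y 16.5 mm; cell 35 mm square, 22 mm deep, open upwards, 56 mm from the next
- cell6 (a point): centre of the floor of cell 6, 8 mm above the carrier's underside, at carrier x 28, y -39.5 mm; cell 35 mm square, 22 mm deep, open upwards, 56 mm from the next
- P1: vial already in cell 1 (absent if that cell is empty at the start): amber glass calibrator vial, 30 mm diameter by 42 mm body with a white screw cap 24 mm diameter by 22 mm on top (a green band at the cap's foot); 64 mm tall in all, about 60 g; origin at the centre of its underside, z up its axis
- P2: vial already in cell 2 (absent if that cell is empty at the start): amber glass calibrator vial, 30 mm diameter by 42 mm body with a white screw cap 24 mm diameter by 22 mm on top (a green band at the cap's foot); 64 mm tall in all, about 60 g; origin at the centre of its underside, z up its axis
- P3: vial already in cell 3 (absent if that cell is empty at the start): amber glass calibrator vial, 30 mm diameter by 42 mm body with a white screw cap 24 mm diameter by 22 mm on top (a green band at the cap's foot); 64 mm tall in all, about 60 g; origin at the centre of its underside, z up its axis
- P4: vial already in cell 4 (absent if that cell is empty at the start): amber glass calibrator vial, 30 mm diameter by 42 mm body with a white screw cap 24 mm diameter by 22 mm on top (a green band at the cap's foot); 64 mm tall in all, about 60 g; origin at the centre of its underside, z up its axis
- P5: vial already in cell 5 (absent if that cell is empty at the start): amber glass calibrator vial, 30 mm diameter by 42 mm body with a white screw cap 24 mm diameter by 22 mm on top (a green band at the cap's foot); 64 mm tall in all, about 60 g; origin at the centre of its underside, z up its axis
- P6: vial already in cell 6 (absent if that cell is empty at the start): amber glass calibrator vial, 30 mm diameter by 42 mm body with a white screw cap 24 mm diameter by 22 mm on top (a green band at the cap's foot); 64 mm tall in all, about 60 g; origin at the centre of its underside, z up its axis
- S1: spare vial standing on the thin blue mat on the bench: amber glass calibrator vial, 30 mm diameter by 42 mm body with a white screw cap 24 mm diameter by 22 mm on top (a green band at the cap's foot); 64 mm tall in all, about 60 g; origin at the centre of its underside, z up its axis
- S2: spare vial standing on the thin blue mat on the bench: amber glass calibrator vial, 30 mm diameter by 42 mm body with a white screw cap 24 mm diameter by 22 mm on top (a green band at the cap's foot); 64 mm tall in all, about 60 g; origin at the centre of its underside, z up its axis
- S3: spare vial standing on the thin blue mat on the bench: amber glass calibrator vial, 30 mm diameter by 42 mm body with a white screw cap 24 mm diameter by 22 mm on top (a green band at the cap's foot); 64 mm tall in all, about 60 g; origin at the centre of its underside, z up its axis
- S4: spare vial standing on the thin blue mat on the bench: amber glass calibrator vial, 30 mm diameter by 42 mm body with a white screw cap 24 mm diameter by 22 mm on top (a green band at the cap's foot); 64 mm tall in all, about 60 g; origin at the centre of its underside, z up its axis
- S5: spare vial standing on the thin blue mat on the bench: amber glass calibrator vial, 30 mm diameter by 42 mm body with a white screw cap 24 mm diameter by 22 mm on top (a green band at the cap's foot); 64 mm tall in all, about 60 g; origin at the centre of its underside, z up its axis
- beaker: bystander: glass beaker, 68 mm across, 85 mm tall
- driver: bystander: orange screwdriver lying down, 170 mm long
There are look-alikes about, which are no part of the job. Leave any black or purple look-alike of the S2 alone.

How it is judged:
On the way, in this order (a step that is already met when the one before it is completed fails the run):
1. the stop is flipped down (value of joint flip_stop below 0.08 rad), for 0.2 s.
2. the carrier sits against the fence and the lowered stop (value of joint flip_stop below 0.08 rad and x of carrier_corner in the frame of fence between -0.005 and 0.003 m and y of carrier_corner in the frame of fence between -0.005 and 0.003 m and angle between the y axis of carrier and the y axis of fence, either way round below 0.04 rad and height (world z) of carrier below 0.004 m and angle between carrier's own z axis and vertical below 0.03 rad), for 0.3 s.
3. every cell holds a vial while the carrier is still against the fence and the lowered stop (all of step 2 and ((horizontal distance between P1 and cell1 below 0.007 m and z of P1 in the frame of cell1 below 0.006 m and angle between P1's own z axis and vertical below 0.12 rad) or (horizontal distance between S1 and cell1 below 0.007 m and z of S1 in the frame of cell1 below 0.006 m and angle between S1's own z axis and vertical below 0.12 rad) or (horizontal distance between S2 and cell1 below 0.007 m and z of S2 in the frame of cell1 below 0.006 m and angle between S2's own z axis and vertical below 0.12 rad) or (horizontal distance between S3 and cell1 below 0.007 m and z of S3 in the frame of cell1 below 0.006 m and angle between S3's own z axis and vertical below 0.12 rad) or (horizontal distance between S4 and cell1 below 0.007 m and z of S4 in the frame of cell1 below 0.006 m and angle between S4's own z axis and vertical below 0.12 rad) or (horizontal distance between S5 and cell1 below 0.007 m and z of S5 in the frame of cell1 below 0.006 m and angle between S5's own z axis and vertical below 0.12 rad)) and ((horizontal distance between P2 and cell2 below 0.007 m and z of P2 in the frame of cell2 below 0.006 m and angle between P2's own z axis and vertical below 0.12 rad) or (horizontal distance between S1 and cell2 below 0.007 m and z of S1 in the frame of cell2 below 0.006 m and angle between S1's own z axis and vertical below 0.12 rad) or (horizontal distance between S2 and cell2 below 0.007 m and z of S2 in the frame of cell2 below 0.006 m and angle between S2's own z axis and vertical below 0.12 rad) or (horizontal distance between S3 and cell2 below 0.007 m and z of S3 in the frame of cell2 below 0.006 m and angle between S3's own z axis and vertical below 0.12 rad) or (horizontal distance between S4 and cell2 below 0.007 m and z of S4 in the frame of cell2 below 0.006 m and angle between S4's own z axis and vertical below 0.12 rad) or (horizontal distance between S5 and cell2 below 0.007 m and z of S5 in the frame of cell2 below 0.006 m and angle between S5's own z axis and vertical below 0.12 rad)) and ((horizontal distance between P3 and cell3 below 0.007 m and z of P3 in the frame of cell3 below 0.006 m and angle between P3's own z axis and vertical below 0.12 rad) or (horizontal distance between S1 and cell3 below 0.007 m and z of S1 in the frame of cell3 below 0.006 m and angle between S1's own z axis and vertical below 0.12 rad) or (horizontal distance between S2 and cell3 below 0.007 m and z of S2 in the frame of cell3 below 0.006 m and angle between S2's own z axis and vertical below 0.12 rad) or (horizontal distance between S3 and cell3 below 0.007 m and z of S3 in the frame of cell3 below 0.006 m and angle between S3's own z axis and vertical below 0.12 rad) or (horizontal distance between S4 and cell3 below 0.007 m and z of S4 in the frame of cell3 below 0.006 m and angle between S4's own z axis and vertical below 0.12 rad) or (horizontal distance between S5 and cell3 below 0.007 m and z of S5 in the frame of cell3 below 0.006 m and angle between S5's own z axis and vertical below 0.12 rad)) and ((horizontal distance between P4 and cell4 below 0.007 m and z of P4 in the frame of cell4 below 0.006 m and angle between P4's own z axis and vertical below 0.12 rad) or (horizontal distance between S1 and cell4 below 0.007 m and z of S1 in the frame of cell4 below 0.006 m and angle between S1's own z axis and vertical below 0.12 rad) or (horizontal distance between S2 and cell4 below 0.007 m and z of S2 in the frame of cell4 below 0.006 m and angle between S2's own z axis and vertical below 0.12 rad) or (horizontal distance between S3 and cell4 below 0.007 m and z of S3 in the frame of cell4 below 0.006 m and angle between S3's own z axis and vertical below 0.12 rad) or (horizontal distance between S4 and cell4 below 0.007 m and z of S4 in the frame of cell4 below 0.006 m and angle between S4's own z axis and vertical below 0.12 rad) or (horizontal distance between S5 and cell4 below 0.007 m and z of S5 in the frame of cell4 below 0.006 m and angle between S5's own z axis and vertical below 0.12 rad)) and ((horizontal distance between P5 and cell5 below 0.007 m and z of P5 in the frame of cell5 below 0.006 m and angle between P5's own z axis and vertical below 0.12 rad) or (horizontal distance between S1 and cell5 below 0.007 m and z of S1 in the frame of cell5 below 0.006 m and angle between S1's own z axis and vertical below 0.12 rad) or (horizontal distance between S2 and cell5 below 0.007 m and z of S2 in the frame of cell5 below 0.006 m and angle between S2's own z axis and vertical below 0.12 rad) or (horizontal distance between S3 and cell5 below 0.007 m and z of S3 in the frame of cell5 below 0.006 m and angle between S3's own z axis and vertical below 0.12 rad) or (horizontal distance between S4 and cell5 below 0.007 m and z of S4 in the frame of cell5 below 0.006 m and angle between S4's own z axis and vertical below 0.12 rad) or (horizontal distance between S5 and cell5 below 0.007 m and z of S5 in the frame of cell5 below 0.006 m and angle between S5's own z axis and vertical below 0.12 rad)) and ((horizontal distance between P6 and cell6 below 0.007 m and z of P6 in the frame of cell6 below 0.006 m and angle between P6's own z axis and vertical below 0.12 rad) or (horizontal distance between S1 and cell6 below 0.007 m and z of S1 in the frame of cell6 below 0.006 m and angle between S1's own z axis and vertical below 0.12 rad) or (horizontal distance between S2 and cell6 below 0.007 m and z of S2 in the frame of cell6 below 0.006 m and angle between S2's own z axis and vertical below 0.12 rad) or (horizontal distance between S3 and cell6 below 0.007 m and z of S3 in the frame of cell6 below 0.006 m and angle between S3's own z axis and vertical below 0.12 rad) or (horizontal distance between S4 and cell6 below 0.007 m and z of S4 in the frame of cell6 below 0.006 m and angle between S4's own z axis and vertical below 0.12 rad) or (horizontal distance between S5 and cell6 below 0.007 m and z of S5 in the frame of cell6 below 0.006 m and angle between S5's own z axis and vertical below 0.12 rad))), for 0.3 s.
4. the stop is flipped up again (value of joint flip_stop above 1.5 rad), for 0.2 s.
At the end, for the whole second after the job is handed in: Stop up (over 1.5 rad) and still; carrier flat, its corner within 5 mm (3 mm past) of the gauge corner each way, square within 0.04 rad; each cell holds an upright vial on its floor, within 7 mm of centre; spare vials left over stand upright on the bench; all at rest (value of joint flip_stop above 1.5 rad and velocity of joint flip_stop between -0.05 and 0.05 rad/s and x of carrier_corner in the frame of fence between -0.005 and 0.003 m and y of carrier_corner in the frame of fence between -0.005 and 0.003 m and angle between the y axis of carrier and the y axis of fence, either way round below 0.04 rad and height (world z) of carrier below 0.004 m and angle between carrier's own z axis and vertical below 0.03 rad and ((horizontal distance between P1 and cell1 below 0.007 m and z of P1 in the frame of cell1 below 0.006 m and angle between P1's own z axis and vertical below 0.12 rad) or (horizontal distance between S1 and cell1 below 0.007 m and z of S1 in the frame of cell1 below 0.006 m and angle between S1's own z axis and vertical below 0.12 rad) or (horizontal distance between S2 and cell1 below 0.007 m and z of S2 in the frame of cell1 below 0.006 m and angle between S2's own z axis and vertical below 0.12 rad) or (horizontal distance between S3 and cell1 below 0.007 m and z of S3 in the frame of cell1 below 0.006 m and angle between S3's own z axis and vertical below 0.12 rad) or (horizontal distance between S4 and cell1 below 0.007 m and z of S4 in the frame of cell1 below 0.006 m and angle between S4's own z axis and vertical below 0.12 rad) or (horizontal distance between S5 and cell1 below 0.007 m and z of S5 in the frame of cell1 below 0.006 m and angle between S5's own z axis and vertical below 0.12 rad)) and ((horizontal distance between P2 and cell2 below 0.007 m and z of P2 in the frame of cell2 below 0.006 m and angle between P2's own z axis and vertical below 0.12 rad) or (horizontal distance between S1 and cell2 below 0.007 m and z of S1 in the frame of cell2 below 0.006 m and angle between S1's own z axis and vertical below 0.12 rad) or (horizontal distance between S2 and cell2 below 0.007 m and z of S2 in the frame of cell2 below 0.006 m and angle between S2's own z axis and vertical below 0.12 rad) or (horizontal distance between S3 and cell2 below 0.007 m and z of S3 in the frame of cell2 below 0.006 m and angle between S3's own z axis and vertical below 0.12 rad) or (horizontal distance between S4 and cell2 below 0.007 m and z of S4 in the frame of cell2 below 0.006 m and angle between S4's own z axis and vertical below 0.12 rad) or (horizontal distance between S5 and cell2 below 0.007 m and z of S5 in the frame of cell2 below 0.006 m and angle between S5's own z axis and vertical below 0.12 rad)) and ((horizontal distance between P3 and cell3 below 0.007 m and z of P3 in the frame of cell3 below 0.006 m and angle between P3's own z axis and vertical below 0.12 rad) or (horizontal distance between S1 and cell3 below 0.007 m and z of S1 in the frame of cell3 below 0.006 m and angle between S1's own z axis and vertical below 0.12 rad) or (horizontal distance between S2 and cell3 below 0.007 m and z of S2 in the frame of cell3 below 0.006 m and angle between S2's own z axis and vertical below 0.12 rad) or (horizontal distance between S3 and cell3 below 0.007 m and z of S3 in the frame of cell3 below 0.006 m and angle between S3's own z axis and vertical below 0.12 rad) or (horizontal distance between S4 and cell3 below 0.007 m and z of S4 in the frame of cell3 below 0.006 m and angle between S4's own z axis and vertical below 0.12 rad) or (horizontal distance between S5 and cell3 below 0.007 m and z of S5 in the frame of cell3 below 0.006 m and angle between S5's own z axis and vertical below 0.12 rad)) and ((horizontal distance between P4 and cell4 below 0.007 m and z of P4 in the frame of cell4 below 0.006 m and angle between P4's own z axis and vertical below 0.12 rad) or (horizontal distance between S1 and cell4 below 0.007 m and z of S1 in the frame of cell4 below 0.006 m and angle between S1's own z axis and vertical below 0.12 rad) or (horizontal distance between S2 and cell4 below 0.007 m and z of S2 in the frame of cell4 below 0.006 m and angle between S2's own z axis and vertical below 0.12 rad) or (horizontal distance between S3 and cell4 below 0.007 m and z of S3 in the frame of cell4 below 0.006 m and angle between S3's own z axis and vertical below 0.12 rad) or (horizontal distance between S4 and cell4 below 0.007 m and z of S4 in the frame of cell4 below 0.006 m and angle between S4's own z axis and vertical below 0.12 rad) or (horizontal distance between S5 and cell4 below 0.007 m and z of S5 in the frame of cell4 below 0.006 m and angle between S5's own z axis and vertical below 0.12 rad)) and ((horizontal distance between P5 and cell5 below 0.007 m and z of P5 in the frame of cell5 below 0.006 m and angle between P5's own z axis and vertical below 0.12 rad) or (horizontal distance between S1 and cell5 below 0.007 m and z of S1 in the frame of cell5 below 0.006 m and angle between S1's own z axis and vertical below 0.12 rad) or (horizontal distance between S2 and cell5 below 0.007 m and z of S2 in the frame of cell5 below 0.006 m and angle between S2's own z axis and vertical below 0.12 rad) or (horizontal distance between S3 and cell5 below 0.007 m and z of S3 in the frame of cell5 below 0.006 m and angle between S3's own z axis and vertical below 0.12 rad) or (horizontal distance between S4 and cell5 below 0.007 m and z of S4 in the frame of cell5 below 0.006 m and angle between S4's own z axis and vertical below 0.12 rad) or (horizontal distance between S5 and cell5 below 0.007 m and z of S5 in the frame of cell5 below 0.006 m and angle between S5's own z axis and vertical below 0.12 rad)) and ((horizontal distance between P6 and cell6 below 0.007 m and z of P6 in the frame of cell6 below 0.006 m and angle between P6's own z axis and vertical below 0.12 rad) or (horizontal distance between S1 and cell6 below 0.007 m and z of S1 in the frame of cell6 below 0.006 m and angle between S1's own z axis and vertical below 0.12 rad) or (horizontal distance between S2 and cell6 below 0.007 m and z of S2 in the frame of cell6 below 0.006 m and angle between S2's own z axis and vertical below 0.12 rad) or (horizontal distance between S3 and cell6 below 0.007 m and z of S3 in the frame of cell6 below 0.006 m and angle between S3's own z axis and vertical below 0.12 rad) or (horizontal distance between S4 and cell6 below 0.007 m and z of S4 in the frame of cell6 below 0.006 m and angle between S4's own z axis and vertical below 0.12 rad) or (horizontal distance between S5 and cell6 below 0.007 m and z of S5 in the frame of cell6 below 0.006 m and angle between S5's own z axis and vertical below 0.12 rad)) and angle between each of P1, P2, P3, P4, P5, P6, S1, S2, S3, S4, S5's own z axis and vertical below 0.12 rad and linear speed of each of P1, P2, P3, P4, P5, P6, S1, S2, S3, S4, S5, carrier below 0.02 m/s and height (world z) of each of S1, S2, S3, S4, S5 below 0.012 m); the robot touches nothing.
It fails at once if a vial that was already in the carrier is taken out of its cell (z of any of P1, P2, P3, P4, P5, P6 in the frame of carrier above 0.032 m).
It fails at once if the beaker or the screwdriver is pushed aside by more than 30 mm (distance of any of beaker, driver from where it was at the start of the episode above 0.03 m).
Of P1, P2, P3, P4, P5, P6 only 1 to 3 are there at a start; the rules pass over those that are not, and their reading is None.
At some moment in a run one of carrier may be knocked a few centimetres aside while the robot is not near it.
It also fails if it takes over 210 s, if anything falls off the work surface, if the arm or the gripper's body presses on something with over 40 N, if the wrist force passes 120 N, or if a joint passes its speed limit or range.

## Working session

There is one attempt and no reset: what is moved stays moved. The work goes in short steps, Python scripts to look and compute and a tool call to move; the robot and the scene stay as the last step left them, time stands still between calls to the robot, and variables do not carry over. Pictures are saved under pics/ and viewed, at most 14 in all, crops included, and the job is handed in when it is done.

Besides the shell and the picture viewer there is one more tool, called after "Request:" as name([rows], argument=value, ...), one row to a line, values as JSON. send_rows: Moves the arm, as the interface text tells. Its arguments: {"type":"object","properties":{"deltas":{"type":"array","items":{"type":"object","properties":{"dx":{"type":"number"},"dy":{"type":"number"},"dz":{"type":"number"},"rx":{"type":"number"},"ry":{"type":"number"},"rz":{"type":"number"}}}},"jaw":{"type":"number"},"newtons":{"type":"number"}},"required":["deltas"]}

```bash
ls; mkdir -p pics
cat > h.py <<'E'
import numpy as np, cv2
from bench import r
from scipy.spatial.transform import Rotation as R
def cam(n):
    g=r.grab_frame(n); return g
def rot(g):
    o=np.array(g['orientation'],float)
    return R.from_rotvec(o).as_matrix() if o.size==3 else o
def focal(g): return 210/np.tan(np.radians(g['vertical_fov'])/2)
def cloud(g):
    f=focal(g); v,u=np.mgrid[0:420,0:560]; z=g['z_map']
    p=np.stack([(u-g['cx'])/f*z,(v-g['cy'])/f*z,z],-1)
    return p@rot(g).T+np.array(g['xyz'])
def ray(g,u,v,h):
    f=focal(g); d=rot(g)@np.array([(u-g['cx'])/f,(v-g['cy'])/f,1]); o=np.array(g['xyz'])
    return o+d*(h-o[2])/d[2]
E
python3 - <<'E'
from h import *
import pickle
for n in('scene','top'):
    g=cam(n); pickle.dump(g,open(n+'.pkl','wb')); cv2.imwrite(f'pics/{n}0.png',cv2.resize(g['frame'],(800,600)))
    print(n,g['xyz'],g['orientation'],g['vertical_fov'],g['cx'],g['cy'])
print(r.get_obs())
E
```

```text
pics
scene [ 1.10700613 -0.12883245  0.79700119] [-1.95818011 -1.55857249  0.6027291 ] 53.558802610416315 274.6084201414138 206.7876760881462
top [0.22370614 0.02239006 1.21253332] [-2.0437491   2.17552805 -0.22723371] 52.6566952637156 280.6438597888399 212.63568081454878
{'clock': 0.1, 'joints': array([ 1.14086665,  0.47769162,  0.02232213,  1.55637118, -0.01147779,
        1.10930143, -0.08312522]), 'qvel': array([-7.64589403e-04, -2.76096970e-03,  7.10403881e-04, -2.61333519e-03,
       -1.44261156e-03,  7.66312485e-05,  7.65047757e-04]), 'tau': array([ 4.81543088e-03, -5.97754562e+01,  1.61272198e+00, -2.81952578e+01,
        1.25323894e-02,  5.00145456e-03,  3.83899726e-05]), 'tcp_pos': array([ 0.21333383, -0.63984648,  0.24143199]), 'orientation': array([-3.09942505e+00, -5.03129483e-01,  6.12670782e-04]), 'contact_force': array([-0.15131777,  0.27572236,  0.71036568]), 'moment': array([ 0.00752112,  0.02028273, -0.02756584]), 'gripper_force': 0.0, 'grip_width': 0.08566394726350222}
```

View pics/top0.png

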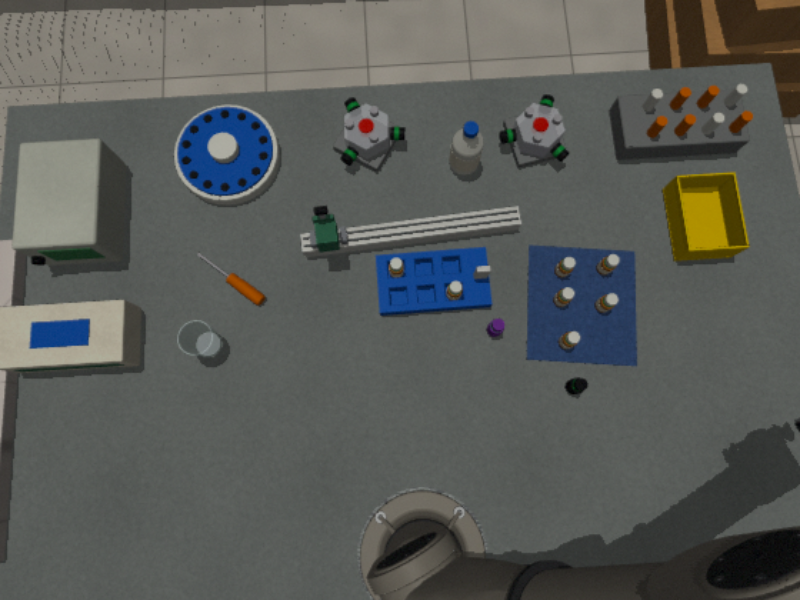

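View pics/scene0.png

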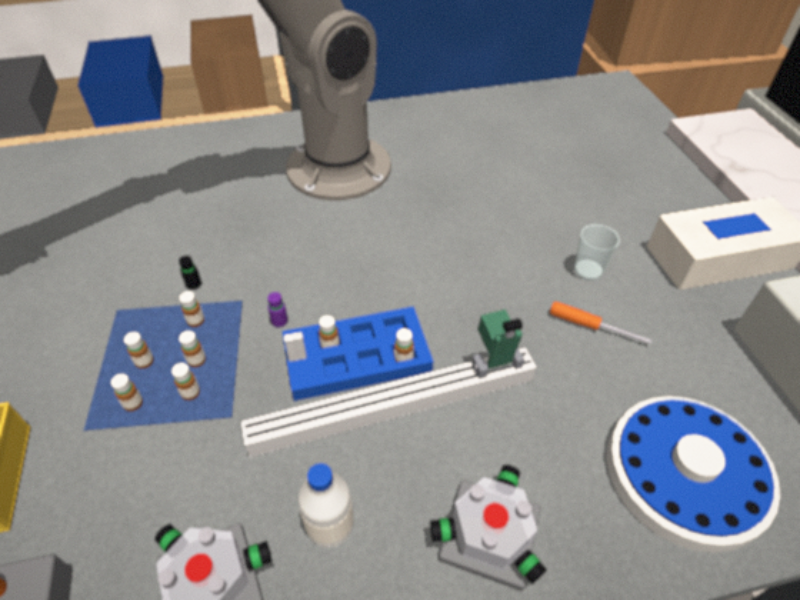

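The top view shows the fence from (303,243) to (520,215) px, with the stop up at (325,230). The carrier is centred at about (435,280), with cells 4 (396,267) and 3 (455,288) occupied and 1, 2, 5 and 6 empty. The five spares are on the mat at (566,265), (610,262), (564,296), (607,301) and (570,340). The purple (497,327) and black (577,385) look-alikes are off the mat. The white-capped amber vials on the mat fit the description.

```bash
cat >> h.py <<'E'
def caps(g):
    "white caps: amber/white top at z~64(bench) or ~72 (carrier)"
    P=cloud(g); im=g['frame'].astype(int); out=[]
    wh=(im.min(-1)>130)&(im.max(-1)-im.min(-1)<50)
    m=wh&(P[...,2]>.055)&(P[...,2]<.08)&(P[...,0]>.3)&(P[...,0]<.8)&(abs(P[...,1])<.6)
    n,l,s,c=cv2.connectedComponentsWithStats(m.astype(np.uint8))
    for i in range(1,n):
        if s[i,4]>15:
            q=P[l==i]; z=np.median(q[:,2]); out.append([*((q[:,:2].min(0)+q[:,:2].max(0))/2),*q[:,:2].mean(0),z,s[i,4],*c[i]])
    return np.array(out)
def rect(q):
    (c,s,a)=cv2.minAreaRect((q[:,:2]*1000).astype(np.float32)); b=cv2.boxPoints((c,s,a)); return np.array(c),s,a,b
E
python3 - <<'E'
from h import *
import pickle
np.set_printoptions(precision=4,suppress=True)
for n in('top','scene'):
    g=pickle.load(open(n+'.pkl','rb')); P=cloud(g); im=g['frame']
    print(n); print(caps(g))
    hsv=cv2.cvtColor(im,cv2.COLOR_BGR2HSV)
    Z=P[...,2]; reg=(P[...,0]>.3)&(P[...,0]<.8)&(abs(P[...,1])<.6)
    bench=reg&(Z<.01)&(Z>-.01); print('bench z',np.median(Z[bench]))
    car=reg&(Z>.024)&(Z<.036)&(hsv[...,0]>100)&(hsv[...,0]<125)&(hsv[...,1]>150)
    k,l,s,_=cv2.connectedComponentsWithStats(car.astype(np.uint8)); i=1+s[1:,4].argmax()
    print('car',rect(P[l==i]),np.median(Z[l==i]))
    fe=reg&(Z>.034)&(Z<.046)&(hsv[...,1]<60)&(im.max(-1)>100)
    fe=cv2.morphologyEx(fe.astype(np.uint8),cv2.MORPH_CLOSE,np.ones((3,3)))
    k,l,s,_=cv2.connectedComponentsWithStats(fe)
    for i in range(1,k):
        if s[i,4]>80: q=P[l==i]; print('fence',s[i,4],rect(q),np.median(q[:,2]))
    gr=reg&(hsv[...,0]>60)&(hsv[...,0]<90)&(hsv[...,1]>90)&(Z>.08)&(Z<.25)
    q=P[gr]; print('green',q.min(0),q.max(0),gr.sum())
    bl=reg&(im.max(-1)<45)&(Z>.12)&(Z<.2); q=P[bl]; print('black',q.mean(0),q.min(0),q.max(0),bl.sum())
    hd=reg&(Z>.076)&(Z<.095)&(hsv[...,1]<60)&(im.max(-1)>120); q=P[hd]; print('handle',rect(q),hd.sum(),np.median(q[:,2]))
E
```

```text
top
[[  0.5339  -0.4101   0.5346  -0.4096   0.0634  45.     428.9111 181.2889]
 [  0.5511   0.0181   0.5513   0.0174   0.0727  45.     276.8444 183.9556]
 [  0.5353  -0.3225   0.5347  -0.323    0.0636  48.     398.2292 183.0833]
 [  0.4981  -0.0948   0.4981  -0.0955   0.0719  46.     318.7174 200.    ]
 [  0.4736  -0.3138   0.4733  -0.3134   0.0634  50.     397.4    204.6   ]
 [  0.4564  -0.3975   0.4558  -0.3971   0.0627  47.     428.234  208.8723]
 [  0.4998   0.575    0.5017   0.5724   0.0783  28.      75.6071 213.0714]
 [  0.4684   0.5724   0.4695   0.5738   0.0789 112.      74.6071 224.6518]
 [  0.4366   0.5492   0.4361   0.5474   0.079   16.      83.8125 236.125 ]
 [  0.3865  -0.3136   0.3862  -0.3143   0.0627  50.     401.5    235.56  ]
 [  0.4108   0.5929   0.4107   0.5932   0.0786  30.      66.5    246.5333]]
bench z 0.000317631540895702
car (array([525.1835, -55.1433]), (121.62852478027344, 224.05838012695312), 0.8538639545440674, array([[ 462.7065,   55.9672],
       [ 466.0455, -168.0663],
       [ 587.6605, -166.2538],
       [ 584.3215,   57.7797]], dtype=float32)) 0.03
[... 3144 characters left out ...]
2.5166]], dtype=float32)) 0.04015487392264866
fence 3362 (array([852.9838,  -3.7224]), (487.3349609375, 449.7825012207031), 4.403137683868408, array([[ 592.7697,  201.7979],
       [ 627.3012, -246.6571],
       [1113.1978, -209.2426],
       [1078.6663,  239.2123]], dtype=float32)) 0.041556736610365186
green [0.5872 0.1211 0.0803] [0.6393 0.1636 0.1668] 486
black [0.6401 0.1445 0.1638] [0.635  0.135  0.1588] [0.6447 0.1558 0.1677] 59
handle (array([593.1014, 149.6454]), (282.0487060546875, 966.9698486328125), 12.960039138793945, array([[ 347.2376,  589.1866],
       [ 564.1013, -353.1514],
       [ 838.9653, -289.8959],
       [ 622.1016,  652.4421]], dtype=float32)) 1235 0.0814762844128406
```

Run:
```python
from h import *
import pickle
np.set_printoptions(precision=2,suppress=True)
for n in('top','scene'):
    g=pickle.load(open(n+'.pkl','rb')); P=cloud(g); im=g['frame']
    Z=P[...,2]; reg=(P[...,0]>.57)&(P[...,0]<.7)&(P[...,1]<.22)&(P[...,1]>-.27)&(g['z_map']>0)
    fe=reg&(Z>.034)&(Z<.046)&(im.max(-1).astype(int)-im.min(-1)<40)
    # separate from carrier: neutral colour only
    k,l,s,_=cv2.connectedComponentsWithStats(cv2.morphologyEx(fe.astype(np.uint8),cv2.MORPH_CLOSE,np.ones((5,5))))
    i=1+s[1:,4].argmax(); q=P[(l==i)&fe]*1000
    c=q[:,:2]
    A=np.radians(4.4)
    for _ in range(3):
        ex=np.array([np.cos(A),np.sin(A)]); ey=np.array([-ex[1],ex[0]])
        u=c@ey; v=c@ex
        # face edge: min v per bin
        bins=np.arange(u.min()+5,u.max()-5,8); lo=[];hi=[];bc=[]
        for b in bins:
            w=v[(u>=b)&(u<b+8)]
            if len(w)>6: lo.append(np.percentile(w,3));hi.append(np.percentile(w,97));bc.append(b+4)
        lo,hi,bc=map(np.array,(lo,hi,bc)); ok=(hi-lo>34)&(hi-lo<44)
        p=np.polyfit(bc[ok],((lo+hi)/2)[ok],1); A-=np.arctan(p[0])
    mid=np.median(((lo+hi)/2)[ok]); umax=np.percentile(u,99.8);umin=np.percentile(u,.2)
    print(n,np.degrees(A),'mid v',mid,'width',np.median((hi-lo)[ok]),'u',umin,umax,umax-umin)
    uo=((umax-80)+(umin+370))/2
    print('origin',ex*(mid-20)+ey*uo)
    h=reg=(abs(P[...,0]-.53)<.04)&(abs(P[...,1]+.152)<.04)&(Z>.07)&(Z<.095)
    print('handle',rect(P[h])[:3],h.sum(),np.median(Z[h]))
```

```text
top 4.1237612975346085 mid v 628.1279432593772 width 37.293734785837444 u -286.3790593145193 85.00303632856783 371.3820956430871
origin [603.37  87.94]
handle (array([ 525.78, -150.34]), (27.90462303161621, 11.512785911560059), 86.79019927978516) 57 0.08383293180891194
scene 4.128550297168242 mid v 629.399852998707 width 37.5838784865756 u -290.23744008445277 157.08525509229122 447.322695176744
origin [602.17 122.09]
handle (array([ 528.29, -153.4 ]), (27.14223861694336, 14.287824630737305), 86.31202697753906) 108 0.08490875780404483
```

Request:
send_rows([
  {"dx":17,"dy":32,"dz":4,"rz":-2},
  {"dx":35,"dy":63,"dz":8,"rz":-4},
  {"dx":52,"dy":95,"dz":12,"rz":-6},
  {"dx":70,"dy":126,"dz":16,"rz":-7},
  {"dx":87,"dy":158,"dz":20,"rz":-7},
], jaw=60)

```text
$.deltas[0]: bad value
```

Request:
send_rows([
  {"dx":17,"dy":32,"rz":-2},
  {"dx":35,"dy":63,"rz":-4},
  {"dx":52,"dy":95,"rz":-6},
  {"dx":70,"dy":126,"rz":-7},
  {"dx":87,"dy":158,"rz":-7},
])

```text
$.deltas[0]: bad value
```

Request:
send_rows([
  {"dx":17,"dy":32},
  {"dx":35,"dy":63},
  {"dx":52,"dy":95},
  {"dx":70,"dy":126},
  {"dx":87,"dy":158},
])

```text
$.deltas[0]: bad value
```

Request:
send_rows([
  {"dx":17,"dy":32},
  {"dx":35,"dy":63},
  {"dx":52,"dy":95},
  {"dx":70,"dy":126},
  {"dx":87,"dy":158},
])

```text
$.deltas[0]: bad value
```

Request:
send_rows([
  {"dx":15,"dy":28},
  {"dx":30,"dy":56},
  {"dx":50,"dy":84},
  {"dx":50,"dy":112},
  {"dx":50,"dy":140},
])

```text
$.deltas[0]: bad value
```

Request:
send_rows([
  {"dx":17,"dy":32,"dz":4,"rx":0,"ry":0,"rz":-2},
  {"dx":35,"dy":63,"dz":8,"rx":0,"ry":0,"rz":-4},
  {"dx":52,"dy":95,"dz":12,"rx":0,"ry":0,"rz":-6},
  {"dx":70,"dy":126,"dz":16,"rx":0,"ry":0,"rz":-7},
  {"dx":87,"dy":158,"dz":20,"rx":0,"ry":0,"rz":-7},
], jaw=60)

```text
clock: 0.52
tcp_pos: [0.301, -0.4806, 0.262]
orientation: [-3.126, -0.311, 0.001]
contact_force: [0.2, -0.5, 0.5]
grip_width: 0.0598
gripper_force: 0.0
```

Request:
send_rows([
  {"dx":17,"dy":32,"dz":0,"rx":0,"ry":0,"rz":-2},
  {"dx":35,"dy":63,"dz":0,"rx":0,"ry":0,"rz":-4},
  {"dx":52,"dy":95,"dz":0,"rx":0,"ry":0,"rz":-6},
  {"dx":70,"dy":126,"dz":0,"rx":0,"ry":0,"rz":-7},
  {"dx":87,"dy":158,"dz":0,"rx":0,"ry":0,"rz":-7},
])

```text
clock: 0.93
tcp_pos: [0.3879, -0.3227, 0.2621]
orientation: [-3.139, -0.12, 0.0]
contact_force: [0.8, -0.7, 0.9]
grip_width: 0.06
gripper_force: 0.0
```

Request:
send_rows([
  {"dx":17,"dy":32,"dz":0,"rx":0,"ry":0,"rz":0},
  {"dx":35,"dy":63,"dz":0,"rx":0,"ry":0,"rz":0},
  {"dx":52,"dy":95,"dz":0,"rx":0,"ry":0,"rz":0},
  {"dx":70,"dy":126,"dz":0,"rx":0,"ry":0,"rz":0},
  {"dx":87,"dy":158,"dz":0,"rx":0,"ry":0,"rz":0},
])

```text
clock: 1.35
tcp_pos: [0.4749, -0.1648, 0.2622]
orientation: [3.139, 0.121, -0.0]
contact_force: [-0.4, 0.1, 0.3]
grip_width: 0.0599
gripper_force: 0.0
```

Request:
send_rows([
  {"dx":17,"dy":32,"dz":0,"rx":0,"ry":0,"rz":0},
  {"dx":35,"dy":63,"dz":0,"rx":0,"ry":0,"rz":0},
  {"dx":52,"dy":95,"dz":0,"rx":0,"ry":0,"rz":0},
  {"dx":70,"dy":126,"dz":0,"rx":0,"ry":0,"rz":0},
  {"dx":87,"dy":158,"dz":0,"rx":0,"ry":0,"rz":0},
])

```text
clock: 1.77
tcp_pos: [0.5619, -0.007, 0.262]
orientation: [3.139, 0.121, -0.001]
contact_force: [-0.3, 0.1, -0.2]
grip_width: 0.06
gripper_force: 0.0
```

Request:
send_rows([
  {"dx":10,"dy":30,"dz":0,"rx":0,"ry":0,"rz":0},
  {"dx":20,"dy":60,"dz":0,"rx":0,"ry":0,"rz":0},
  {"dx":30,"dy":90,"dz":0,"rx":0,"ry":0,"rz":0},
  {"dx":40,"dy":120,"dz":0,"rx":0,"ry":0,"rz":0},
  {"dx":40,"dy":143,"dz":0,"rx":0,"ry":0,"rz":0},
])

```text
clock: 2.18
tcp_pos: [0.6023, 0.1375, 0.2617]
orientation: [-3.138, -0.124, 0.0]
contact_force: [0.8, 0.2, 0.7]
grip_width: 0.0598
gripper_force: 0.0
```

Run:
```python
from h import *
g=cam('wrist'); print(g['xyz'],g['orientation'],g['vertical_fov'],g['cx'],g['cy']); cv2.imwrite('pics/w1.png',cv2.resize(g['frame'],(800,600)))
import pickle; pickle.dump(g,open('wrist.pkl','wb')); o=r.get_obs(); print(o['tcp_pos'],o['joints'])
```

```text
[0.66996331 0.14196105 0.39341368] [ 2.15017356 -1.98805715 -0.27487746] 65.70646984690485 282.6456859894641 208.64237487332596
[0.60075076 0.14323752 0.26184086] [-0.04680043  0.39308898 -0.37751285  1.65713983  0.15246616  1.12011431
 -1.95044191]
```

View pics/w1.png

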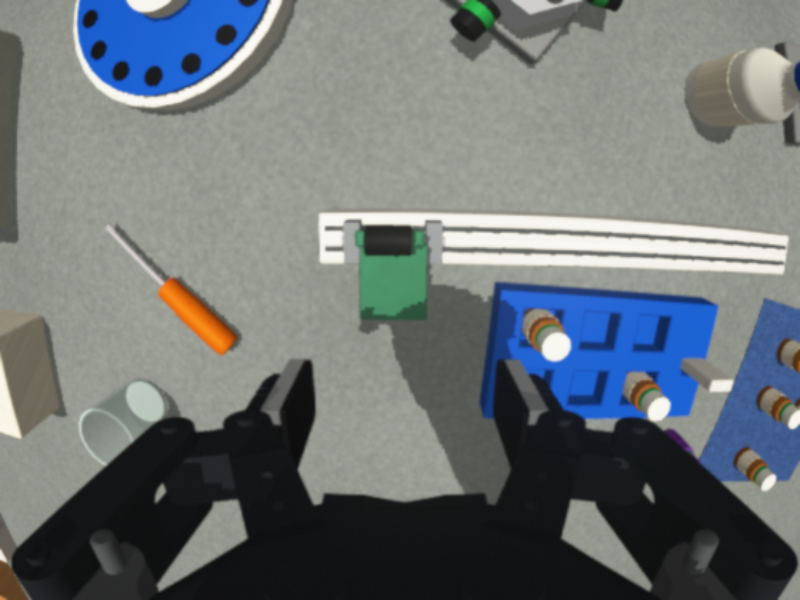

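Wrist view: the black grip bar is at about (388,240) px in the 800-wide picture. The gripper closing axis is nearly parallel to it, and the leaf faces the robot below it.

```bash
cat >> h.py <<'E'
def wcloud(g):
    f=focal(g); v,u=np.mgrid[0:420,0:560]; a=u-g['cx'];b=v-g['cy']; rr=np.hypot(a,b)+1e-9; t=rr/f
    z=g['z_map']; s=np.tan(t)*z/rr
    return np.stack([a*s,b*s,z],-1)@rot(g).T+np.array(g['xyz'])
E
python3 - <<'E'
from h import *
import pickle
np.set_printoptions(precision=4,suppress=True)
g=pickle.load(open('wrist.pkl','rb')); P=wcloud(g); im=g['frame']; Z=P[...,2]
v,u=np.mgrid[0:420,0:560]
bl=(im.max(-1)<70)&(u>235)&(u<310)&(v>150)&(v<185)&(Z>.14)
q=P[bl]; print('bar',len(q),np.percentile(q,2,0),np.percentile(q,98,0),q.mean(0), rect(q)[:3])
wh=(im.min(-1)>140)&(v>140)&(v<200)&(u>215)&(Z>.03)&(Z<.05)&(P[...,0]<.68)
c=P[wh][:,:2]*1000
print('fence',rect(c))
hsv=cv2.cvtColor(im,cv2.COLOR_BGR2HSV)
car=(hsv[...,0]>100)&(hsv[...,0]<125)&(hsv[...,1]>150)&(Z>.024)&(Z<.036); print('car',rect(P[car])[:3])
E
```

```text
bar 660 [0.6274 0.1366 0.1592] [0.6416 0.159  0.1667] [0.6352 0.1477 0.1652] (array([647.4219, 149.5938]), (42.31336975097656, 23.63433837890625), 8.54703426361084)
fence (array([629948.75  , -20223.1094]), (41111.65625, 450770.0625), 4.059375762939453, array([[ 593489.44,  203141.33],
       [ 625399.56, -246497.86],
       [ 666408.06, -243587.55],
       [ 634497.94,  206051.64]], dtype=float32))
car (array([632.077 , 152.2805]), (723.6961669921875, 208.98524475097656), 62.57711410522461)
```

Request:
send_rows([
  {"dx":0,"dy":0,"dz":0,"rx":0,"ry":0,"rz":0},
  {"dx":0,"dy":0,"dz":0,"rx":0,"ry":0,"rz":0},
])

```text
clock: 2.4
tcp_pos: [0.6011, 0.1345, 0.2617]
orientation: [3.139, 0.123, -0.002]
contact_force: [-0.1, -0.4, 0.4]
grip_width: 0.0601
gripper_force: 0.0
```

Request:
send_rows([
  {"dx":34,"dy":13,"dz":0,"rx":0,"ry":0,"rz":0},
  {"dx":34,"dy":13,"dz":-36,"rx":0,"ry":0,"rz":0},
  {"dx":34,"dy":13,"dz":-72,"rx":0,"ry":0,"rz":0},
  {"dx":34,"dy":13,"dz":-100,"rx":0,"ry":0,"rz":0},
  {"dx":34,"dy":13,"dz":-109,"rx":0,"ry":0,"rz":0},
])

```text
clock: 2.82
tcp_pos: [0.6328, 0.1442, 0.1482]
orientation: [3.136, 0.118, -0.012]
contact_force: [-0.3, -0.6, 0.2]
grip_width: 0.06
gripper_force: 0.0
```

Request:
send_rows([
  {"dx":0,"dy":0,"dz":0,"rx":0,"ry":0,"rz":0},
  {"dx":0,"dy":0,"dz":0,"rx":0,"ry":0,"rz":0},
  {"dx":0,"dy":0,"dz":0,"rx":0,"ry":0,"rz":0},
  {"dx":0,"dy":0,"dz":0,"rx":0,"ry":0,"rz":0},
  {"dx":0,"dy":0,"dz":0,"rx":0,"ry":0,"rz":0},
], jaw=10, newtons=40)

```text
clock: 3.23
tcp_pos: [0.6368, 0.1486, 0.1559]
orientation: [-3.138, -0.122, -0.007]
contact_force: [0.2, 2.2, 4.7]
grip_width: 0.0229
gripper_force: 42.3
```

Run:
```python
from h import *
g=cam('wrist'); cv2.imwrite('pics/w2.png',cv2.resize(g['frame'][100:400,130:430],(600,600)))
o=r.get_obs(); print(o['tcp_pos'],o['grip_width'],o['gripper_force'],o['contact_force'])
import numpy as np
th=np.arange(1.7,-.06,-.1)
```

```text
[0.63683949 0.14861774 0.15584753] 0.022612233866749723 42.50071585178375 [-0.65597074  1.85050984  5.65278151]
```

View pics/w2.png

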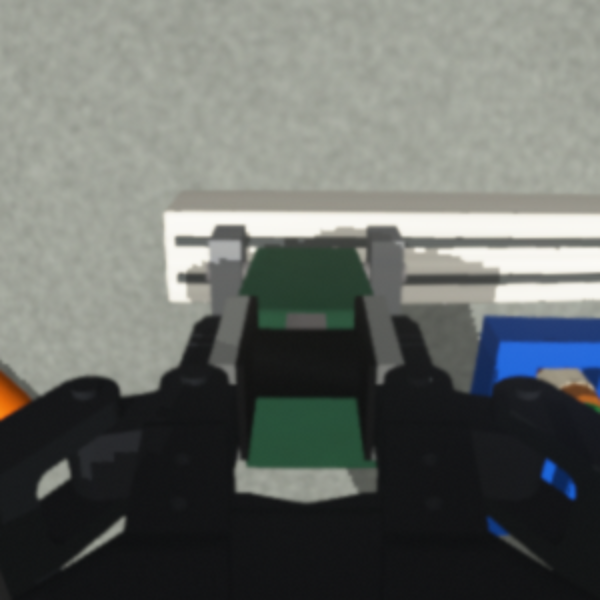

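Request:
send_rows([
  {"dx":-20.6,"dy":-1.5,"dz":1.6,"rx":0,"ry":0,"rz":0},
  {"dx":-41.4,"dy":-3,"dz":-1,"rx":0,"ry":0,"rz":0},
  {"dx":-61.2,"dy":-4.4,"dz":-7.6,"rx":0,"ry":0,"rz":0},
  {"dx":-79.4,"dy":-5.7,"dz":-18,"rx":0,"ry":0,"rz":0},
  {"dx":-95.1,"dy":-6.8,"dz":-32,"rx":0,"ry":0,"rz":0},
])

```text
clock: 3.7
tcp_pos: [0.5419, 0.1418, 0.1244]
orientation: [-3.138, -0.122, -0.011]
contact_force: [1.2, 1.5, 4.8]
grip_width: 0.0232
gripper_force: 45.5
```

Request:
send_rows([
  {"dx":-12.7,"dy":-0.9,"dz":-16.7,"rx":0,"ry":0,"rz":0},
  {"dx":-21.7,"dy":-1.6,"dz":-35.6,"rx":0,"ry":0,"rz":0},
  {"dx":-26,"dy":-1.9,"dz":-50.7,"rx":0,"ry":0,"rz":0},
  {"dx":-27.8,"dy":-2,"dz":-63,"rx":0,"ry":0,"rz":0},
  {"dx":-28,"dy":-2,"dz":-73,"rx":0,"ry":0,"rz":0},
])

```text
clock: 4.12
tcp_pos: [0.511, 0.1396, 0.0485]
orientation: [-3.139, -0.124, 0.002]
contact_force: [-15.0, -0.3, 50.4]
grip_width: 0.0227
gripper_force: 56.3
```

Request:
send_rows([
  {"dx":0,"dy":0,"dz":0,"rx":0,"ry":0,"rz":0},
  {"dx":0,"dy":0,"dz":0,"rx":0,"ry":0,"rz":0},
  {"dx":0,"dy":0,"dz":0,"rx":0,"ry":0,"rz":0},
])

```text
clock: 4.37
tcp_pos: [0.5111, 0.1396, 0.0488]
orientation: [3.139, 0.124, -0.003]
contact_force: [-4.7, 2.7, 2.2]
grip_width: 0.0232
gripper_force: 51.6
```

Request:
send_rows([
  {"dx":0,"dy":0,"dz":0,"rx":0,"ry":0,"rz":0},
  {"dx":0,"dy":0,"dz":5,"rx":0,"ry":0,"rz":0},
  {"dx":0,"dy":0,"dz":40,"rx":0,"ry":0,"rz":0},
  {"dx":0,"dy":0,"dz":80,"rx":0,"ry":0,"rz":0},
  {"dx":0,"dy":0,"dz":120,"rx":0,"ry":0,"rz":0},
], jaw=55)

```text
clock: 4.78
tcp_pos: [0.5122, 0.1383, 0.17]
orientation: [3.139, 0.121, -0.001]
contact_force: [1.6, 0.7, 0.5]
grip_width: 0.0549
gripper_force: 0.0
```

Request:
send_rows([
  {"dx":0,"dy":-20,"dz":20,"rx":0,"ry":0,"rz":7},
  {"dx":0,"dy":-40,"dz":40,"rx":0,"ry":0,"rz":14},
  {"dx":0,"dy":-60,"dz":60,"rx":0,"ry":0,"rz":21},
  {"dx":0,"dy":-80,"dz":80,"rx":0,"ry":0,"rz":28},
  {"dx":0,"dy":-100,"dz":80,"rx":0,"ry":0,"rz":35},
])

```text
clock: 5.2
tcp_pos: [0.5148, 0.0379, 0.2533]
orientation: [2.952, 1.067, 0.012]
contact_force: [0.5, -0.1, -0.2]
grip_width: 0.0547
gripper_force: 0.0
```

Request:
send_rows([
  {"dx":0,"dy":-20,"dz":0,"rx":0,"ry":0,"rz":7},
  {"dx":0,"dy":-40,"dz":0,"rx":0,"ry":0,"rz":14},
  {"dx":0,"dy":-60,"dz":0,"rx":0,"ry":0,"rz":21},
  {"dx":0,"dy":-80,"dz":0,"rx":0,"ry":0,"rz":28},
  {"dx":0,"dy":-100,"dz":0,"rx":0,"ry":0,"rz":35},
])

```text
clock: 5.62
tcp_pos: [0.5125, -0.0628, 0.2493]
orientation: [2.496, 1.906, 0.001]
contact_force: [-0.4, 0.3, 0.1]
grip_width: 0.0552
gripper_force: 0.0
```

Request:
send_rows([
  {"dx":5,"dy":-25,"dz":0,"rx":0,"ry":0,"rz":7},
  {"dx":10,"dy":-50,"dz":0,"rx":0,"ry":0,"rz":14},
  {"dx":15,"dy":-92,"dz":0,"rx":0,"ry":0,"rz":16},
  {"dx":15,"dy":-92,"dz":0,"rx":0,"ry":0,"rz":16},
  {"dx":15,"dy":-92,"dz":0,"rx":0,"ry":0,"rz":16},
])

```text
clock: 6.03
tcp_pos: [0.5272, -0.157, 0.2487]
orientation: [2.22, 2.222, -0.001]
contact_force: [-0.6, 1.0, 0.1]
grip_width: 0.055
gripper_force: 0.0
```

Request:
send_rows([
  {"dx":0,"dy":0,"dz":0,"rx":0,"ry":0,"rz":0},
  {"dx":0,"dy":0,"dz":0,"rx":0,"ry":0,"rz":0},
])

```text
clock: 6.2
tcp_pos: [0.5275, -0.1521, 0.2488]
orientation: [2.212, 2.231, 0.001]
contact_force: [-0.1, -0.0, 0.9]
grip_width: 0.055
gripper_force: 0.0
```

```bash
cat >> h.py <<'E'
def look(name,save=None):
    g=cam(name); P=wcloud(g) if name=='wrist' else cloud(g)
    P[g['z_map']<=0]=9
    if save: cv2.imwrite('pics/'+save,cv2.resize(g['frame'],(800,600)))
    return g,P,g['frame'],cv2.cvtColor(g['frame'],cv2.COLOR_BGR2HSV)
def carrier(P,hsv,fz=.0):
    Z=P[...,2]; m=(hsv[...,0]>100)&(hsv[...,0]<125)&(hsv[...,1]>150)&(abs(Z-.03-fz)<.006)&(abs(P[...,0]-.55)<.2)&(abs(P[...,1])<.25)
    k,l,s,_=cv2.connectedComponentsWithStats(m.astype(np.uint8)); i=1+s[1:,4].argmax()
    return rect(P[l==i])
def handle(P,x=.527,y=-.15):
    m=(abs(P[...,0]-x)<.04)&(abs(P[...,1]-y)<.04)&(P[...,2]>.079)&(P[...,2]<.093)
    return rect(P[m])[:3],np.median(P[m][:,2]),m.sum()
E
python3 - <<'E'
from h import *
np.set_printoptions(precision=4,suppress=True)
g,P,im,hsv=look('wrist','w3.png'); o=r.get_obs()
print(o['tcp_pos'],R.from_rotvec(o['orientation']).as_matrix()[:,1],o['joints'])
print('handle',handle(P))
print('car',carrier(P,hsv))
E
```

```text
[ 0.5275 -0.1518  0.2487] [1.     0.0093 0.0006] [ 0.5834  0.3072 -0.5068  1.8249  0.1697  1.0518  0.0213]
handle ((array([ 524.3502, -152.4449]), (11.24875545501709, 27.75945472717285), 0.4967789351940155), np.float64(0.08483359213574226), np.int64(365))
car (array([523.535 , -58.4363]), (119.17466735839844, 223.42369079589844), 0.740039587020874, array([[ 462.5098,   52.4966],
       [ 465.3955, -170.9084],
       [ 584.5603, -169.3692],
       [ 581.6746,   54.0359]], dtype=float32))
```

View pics/w3.png

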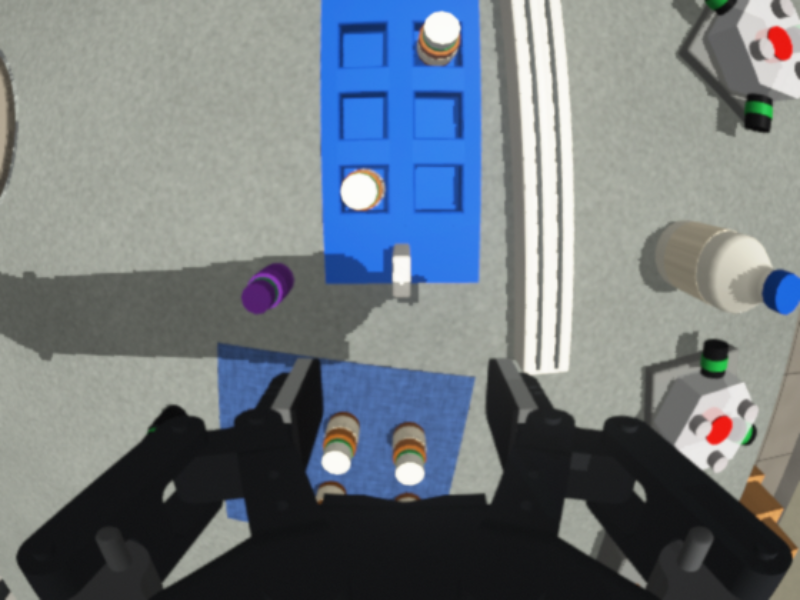

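Request:
send_rows([
  {"dx":-3,"dy":-0.5,"dz":-40,"rx":0,"ry":0,"rz":0},
  {"dx":-3,"dy":-0.5,"dz":-80,"rx":0,"ry":0,"rz":0},
  {"dx":-3,"dy":-0.5,"dz":-120,"rx":0,"ry":0,"rz":0},
  {"dx":-3,"dy":-0.5,"dz":-155,"rx":0,"ry":0,"rz":0},
  {"dx":-3,"dy":-0.5,"dz":-187,"rx":0,"ry":0,"rz":0},
])

```text
clock: 6.67
tcp_pos: [0.5239, -0.1523, 0.0596]
orientation: [-2.21, -2.231, -0.0]
contact_force: [0.5, 0.1, 0.7]
grip_width: 0.0551
gripper_force: 0.0
```

Request:
send_rows([
  {"dx":0,"dy":0,"dz":0,"rx":0,"ry":0,"rz":0},
  {"dx":0,"dy":0,"dz":0,"rx":0,"ry":0,"rz":0},
  {"dx":0,"dy":0,"dz":0,"rx":0,"ry":0,"rz":0},
  {"dx":0,"dy":0,"dz":0,"rx":0,"ry":0,"rz":0},
  {"dx":0,"dy":0,"dz":0,"rx":0,"ry":0,"rz":0},
], jaw=5, newtons=50)

```text
clock: 7.08
tcp_pos: [0.526, -0.1536, 0.0637]
orientation: [2.21, 2.228, 0.003]
contact_force: [-0.7, 2.0, 6.0]
grip_width: 0.0114
gripper_force: 49.9
```

Request:
send_rows([
  {"dx":3.4,"dy":8,"dz":0,"rx":0,"ry":0,"rz":0.7},
  {"dx":6.8,"dy":16,"dz":0,"rx":0,"ry":0,"rz":1.4},
  {"dx":10.2,"dy":24,"dz":0,"rx":0,"ry":0,"rz":2.1},
  {"dx":13.6,"dy":32,"dz":0,"rx":0,"ry":0,"rz":2.8},
  {"dx":17,"dy":40,"dz":0,"rx":0,"ry":0,"rz":3.4},
])

```text
clock: 7.5
tcp_pos: [0.5427, -0.1168, 0.0637]
orientation: [2.145, 2.289, -0.002]
contact_force: [-2.1, -8.8, 8.5]
grip_width: 0.0115
gripper_force: 50.4
```

Request:
send_rows([
  {"dx":4,"dy":1,"dz":0,"rx":0,"ry":0,"rz":0},
  {"dx":8,"dy":2,"dz":0,"rx":0,"ry":0,"rz":0},
  {"dx":11,"dy":3,"dz":0,"rx":0,"ry":0,"rz":0},
  {"dx":13,"dy":4,"dz":0,"rx":0,"ry":0,"rz":0},
  {"dx":13,"dy":4,"dz":0,"rx":0,"ry":0,"rz":0},
])

```text
clock: 7.92
tcp_pos: [0.5544, -0.111, 0.0637]
orientation: [2.144, 2.293, -0.003]
contact_force: [-6.7, -2.8, 12.6]
grip_width: 0.0115
gripper_force: 51.4
```

Run:
```python
from h import *
np.set_printoptions(precision=4,suppress=True)
g,P,im,hsv=look('wrist'); o=r.get_obs()
print(o['tcp_pos'],R.from_rotvec(o['orientation']).as_matrix()[:,1],o['contact_force'],o['moment'])
g,P,im,hsv=look('top','t4.png'); print('car',carrier(P,hsv))
```

```text
[ 0.5544 -0.111   0.0637] [0.9977 0.0671 0.0003] [-6.7644 -1.8408 12.7924] [-0.3516  1.3128  0.4768]
car (array([547.5352, -12.9602]), (121.38664245605469, 223.73416137695312), 4.576493740081787, array([[ 478.1095,   93.7075],
       [ 495.9612, -129.3133],
       [ 616.9608, -119.6279],
       [ 599.1091,  103.3929]], dtype=float32))
```

View pics/t4.png

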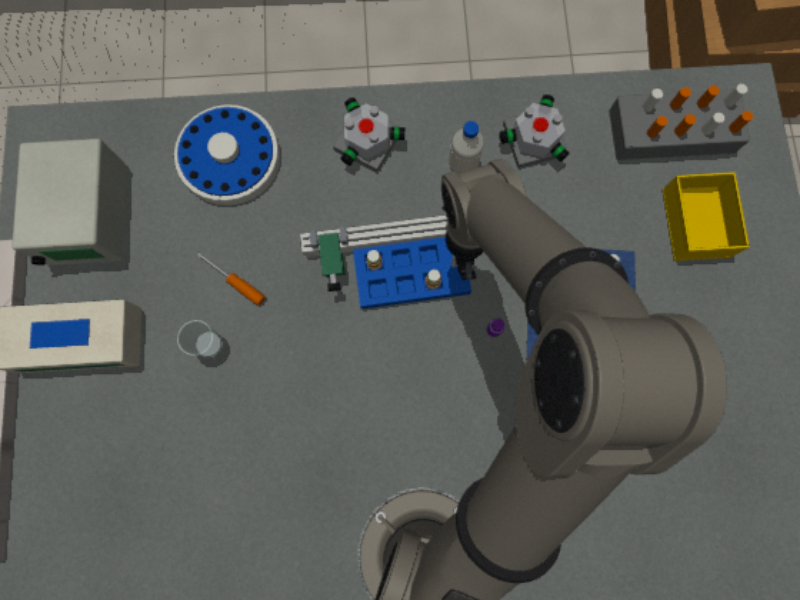

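Request:
send_rows([
  {"dx":2,"dy":4,"dz":0,"rx":0,"ry":0,"rz":0.2},
  {"dx":2,"dy":8,"dz":0,"rx":0,"ry":0,"rz":0.2},
  {"dx":2,"dy":12,"dz":0,"rx":0,"ry":0,"rz":0.2},
  {"dx":1.7,"dy":16,"dz":0,"rx":0,"ry":0,"rz":0.2},
  {"dx":1.5,"dy":20,"dz":0,"rx":0,"ry":0,"rz":0.2},
])

```text
clock: 8.43
tcp_pos: [0.5561, -0.0955, 0.0637]
orientation: [2.143, 2.289, -0.007]
contact_force: [-4.7, -13.5, 12.5]
grip_width: 0.0115
gripper_force: 50.9
```

Request:
send_rows([
  {"dx":0,"dy":2,"dz":0,"rx":0,"ry":0,"rz":0},
  {"dx":0,"dy":4,"dz":0,"rx":0,"ry":0,"rz":0},
  {"dx":0,"dy":4,"dz":0,"rx":0,"ry":0,"rz":0},
])

```text
clock: 8.68
tcp_pos: [0.5558, -0.0915, 0.0637]
orientation: [2.143, 2.29, -0.008]
contact_force: [-6.0, -12.7, 13.1]
grip_width: 0.0116
gripper_force: 51.0
```

Request:
send_rows([
  {"dx":0,"dy":2,"dz":0,"rx":0,"ry":0,"rz":0},
  {"dx":0,"dy":4,"dz":0,"rx":0,"ry":0,"rz":0},
  {"dx":0,"dy":4,"dz":0,"rx":0,"ry":0,"rz":0},
])

```text
clock: 8.93
tcp_pos: [0.5555, -0.0884, 0.0637]
orientation: [2.143, 2.289, -0.01]
contact_force: [-7.5, -14.7, 14.0]
grip_width: 0.0113
gripper_force: 51.1
```

Request:
send_rows([
  {"dx":1,"dy":1,"dz":0,"rx":0,"ry":0,"rz":0},
  {"dx":2,"dy":2,"dz":0,"rx":0,"ry":0,"rz":0},
  {"dx":2,"dy":2,"dz":0,"rx":0,"ry":0,"rz":0},
])

```text
clock: 9.18
tcp_pos: [0.5555, -0.0884, 0.0637]
orientation: [2.146, 2.289, -0.017]
contact_force: [-14.2, -18.8, 21.5]
grip_width: 0.0115
gripper_force: 52.3
```

Run:
```python
from h import *
np.set_printoptions(precision=4,suppress=True)
g,P,im,hsv=look('top'); print('car',carrier(P,hsv)); o=r.get_obs()
print(o['tcp_pos'],o['contact_force'],o['moment'])
cv2.imwrite('pics/t5.png',cv2.resize(im[140:230,200:340],(800,514),interpolation=cv2.INTER_CUBIC))
```

```text
car (array([549.2413,   9.7071]), (120.51824951171875, 223.9761505126953), 4.225371360778809, array([[ 480.8947,  116.9509],
       [ 497.3972, -106.4165],
       [ 617.5879,  -97.5367],
       [ 601.0853,  125.8306]], dtype=float32))
[ 0.5555 -0.0884  0.0637] [-13.3155 -17.8118  21.1151] [-3.284   2.399   0.4637]
```

View pics/t5.png

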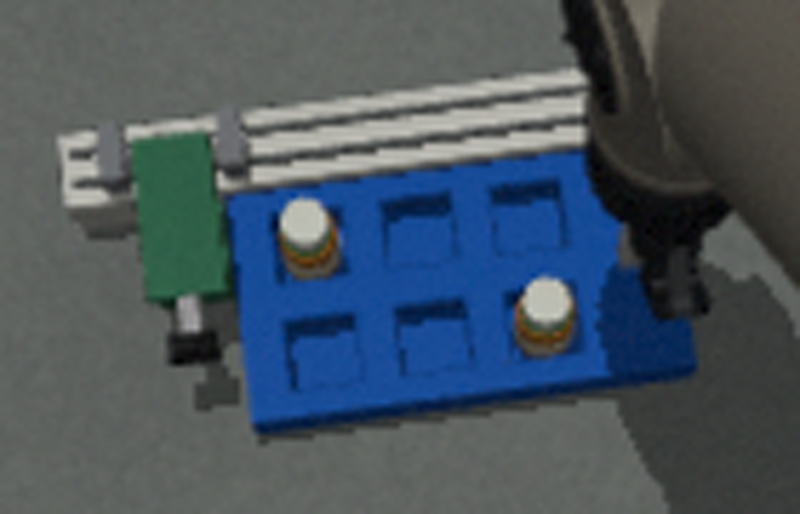

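The stop is down (leaf at about (185,215) px in the crop). The carrier is snug against the fence and stop, and the tool stalls in both x and y. I'll release it and go over to the mat.

Request:
send_rows([
  {"dx":0,"dy":0,"dz":0,"rx":0,"ry":0,"rz":0},
  {"dx":0,"dy":0,"dz":0,"rx":0,"ry":0,"rz":0},
  {"dx":0,"dy":0,"dz":0,"rx":0,"ry":0,"rz":0},
], jaw=45)

```text
clock: 9.48
tcp_pos: [0.5588, -0.0793, 0.0624]
orientation: [2.141, 2.297, 0.003]
contact_force: [0.2, -0.3, 0.2]
grip_width: 0.0446
gripper_force: 0.0
```

Request:
send_rows([
  {"dx":0,"dy":0,"dz":35,"rx":0,"ry":0,"rz":0},
  {"dx":0,"dy":0,"dz":70,"rx":0,"ry":0,"rz":0},
  {"dx":0,"dy":0,"dz":110,"rx":0,"ry":0,"rz":0},
  {"dx":0,"dy":0,"dz":150,"rx":0,"ry":0,"rz":0},
  {"dx":0,"dy":0,"dz":190,"rx":0,"ry":0,"rz":0},
])

```text
clock: 9.9
tcp_pos: [0.5578, -0.0784, 0.2535]
orientation: [-2.14, -2.3, -0.002]
contact_force: [1.1, -0.8, 0.4]
grip_width: 0.0451
gripper_force: 0.0
```

Request:
send_rows([
  {"dx":-7,"dy":-36,"dz":0,"rx":0,"ry":0,"rz":0},
  {"dx":-14,"dy":-72,"dz":0,"rx":0,"ry":0,"rz":0},
  {"dx":-21,"dy":-108,"dz":0,"rx":0,"ry":0,"rz":0},
  {"dx":-28,"dy":-144,"dz":0,"rx":0,"ry":0,"rz":0},
  {"dx":-35,"dy":-180,"dz":0,"rx":0,"ry":0,"rz":0},
])

```text
clock: 10.32
tcp_pos: [0.5229, -0.2604, 0.2519]
orientation: [2.139, 2.299, 0.001]
contact_force: [0.3, -0.4, 0.3]
grip_width: 0.0453
gripper_force: 0.0
```

Request:
send_rows([
  {"dx":-7,"dy":-36,"dz":0,"rx":0,"ry":0,"rz":0},
  {"dx":-14,"dy":-72,"dz":0,"rx":0,"ry":0,"rz":0},
  {"dx":-21,"dy":-108,"dz":0,"rx":0,"ry":0,"rz":0},
  {"dx":-28,"dy":-144,"dz":0,"rx":0,"ry":0,"rz":0},
  {"dx":-35,"dy":-180,"dz":0,"rx":0,"ry":0,"rz":0},
])

```text
clock: 10.73
tcp_pos: [0.4882, -0.4406, 0.2517]
orientation: [2.14, 2.299, 0.001]
contact_force: [1.3, 0.4, 0.8]
grip_width: 0.0449
gripper_force: 0.0
```

Request:
send_rows([
  {"dx":0,"dy":0,"dz":0,"rx":0,"ry":0,"rz":0},
  {"dx":0,"dy":0,"dz":0,"rx":0,"ry":0,"rz":0},
  {"dx":0,"dy":0,"dz":0,"rx":0,"ry":0,"rz":0},
])

```text
clock: 10.98
tcp_pos: [0.4887, -0.4384, 0.2512]
orientation: [-2.14, -2.299, -0.002]
contact_force: [0.5, 0.3, 1.1]
grip_width: 0.0454
gripper_force: 0.0
```

```bash
cat >> h.py <<'E'
def wcaps(P,im,h=.064):
    m=(im.min(-1)>150)&(abs(P[...,2]-h)<.005); out=[]
    n,l,s,c=cv2.connectedComponentsWithStats(m.astype(np.uint8))
    for i in range(1,n):
        if s[i,4]>60:
            q=P[l==i]*1000; (cx,cy),rad=cv2.minEnclosingCircle(q[:,:2].astype(np.float32))
            out.append([cx,cy,rad,*((np.percentile(q[:,:2],1,0)+np.percentile(q[:,:2],99,0))/2),np.median(q[:,2]),s[i,4],*c[i]])
    return np.array(out)
E
python3 - <<'E'
from h import *
np.set_printoptions(precision=1,suppress=True)
g,P,im,hsv=look('wrist','w6.png'); o=r.get_obs(); print(o['tcp_pos']*1000,o['orientation'],o['joints'])
print(wcaps(P,im))
g,P,im,hsv=look('top'); print('car',carrier(P,hsv))
E
```

```text
[ 489.2 -437.6  251.4] [-2.1 -2.3 -0. ] [ 0.9  0.5 -0.4  1.6  0.2  1.1  0.6]
[[ 384.5 -316.2   12.3  384.7 -316.5   64.   409.   187.8   62.4]
 [ 471.3 -316.    11.9  471.7 -316.1   64.   446.   274.5   64. ]
 [ 532.7 -325.7   12.1  532.4 -325.9   64.   442.   336.4   79.3]
 [ 820.  -302.9   48.   807.2 -303.    65.1 1078.   546.9  106.7]
 [ 454.7 -399.5   12.1  454.3 -399.5   64.   439.   251.4  146.7]
 [ 532.9 -412.7   12.   532.5 -412.1   64.1  422.   328.9  165.3]
 [ 829.3 -550.1   94.   828.3 -554.2   60.1 2668.   516.6  270.7]
 [ 875.8 -566.7   20.5  876.2 -566.6   60.1  111.   536.   294.8]
 [ 868.2 -625.3   28.7  869.5 -623.9   60.2  105.   522.2  325.3]]
car (array([549.4,   9.5]), (121.033203125, 224.24314880371094), 4.0946478843688965, array([[ 481. ,  117. ],
       [ 497. , -106.7],
       [ 617.7,  -98. ],
       [ 601.7,  125.6]], dtype=float32))
```

View pics/w6.png

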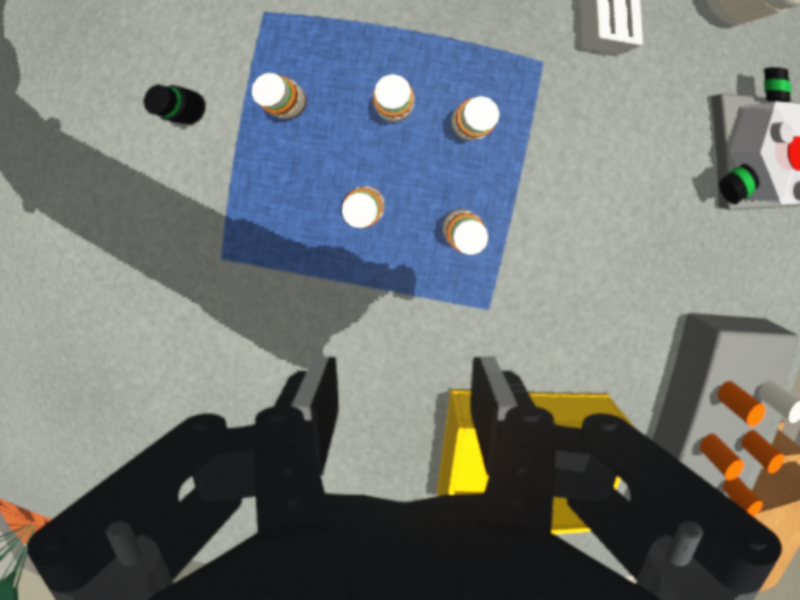

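Five white-capped amber spares are on the mat at (275,92), (393,95), (478,115), (362,208) and (468,235) px. The black look-alike at (175,103) is off it. I'll pick the one at (468,235) first.

Request:
send_rows([
  {"dx":9,"dy":5,"dz":-10,"rx":0,"ry":0,"rz":-7},
  {"dx":18,"dy":10,"dz":-20,"rx":0,"ry":0,"rz":-14},
  {"dx":27,"dy":15,"dz":-30,"rx":0,"ry":0,"rz":-21},
  {"dx":36,"dy":20,"dz":-40,"rx":0,"ry":0,"rz":-28},
  {"dx":45,"dy":25,"dz":-50,"rx":0,"ry":0,"rz":-35},
])

```text
clock: 11.5
tcp_pos: [0.5343, -0.4124, 0.2012]
orientation: [-2.736, -1.544, -0.001]
contact_force: [-0.0, -0.3, -0.1]
grip_width: 0.0451
gripper_force: 0.0
```

Request:
send_rows([
  {"dx":0,"dy":0,"dz":0,"rx":0,"ry":0,"rz":-7},
  {"dx":0,"dy":0,"dz":0,"rx":0,"ry":0,"rz":-14},
  {"dx":0,"dy":0,"dz":0,"rx":0,"ry":0,"rz":-21},
  {"dx":0,"dy":0,"dz":0,"rx":0,"ry":0,"rz":-28},
  {"dx":0,"dy":0,"dz":0,"rx":0,"ry":0,"rz":-35},
])

```text
clock: 11.92
tcp_pos: [0.534, -0.4125, 0.2016]
orientation: [-3.073, -0.65, -0.001]
contact_force: [0.1, 0.6, 0.9]
grip_width: 0.0449
gripper_force: 0.0
```

Request:
send_rows([
  {"dx":0,"dy":0,"dz":0,"rx":0,"ry":0,"rz":-7},
  {"dx":0,"dy":0,"dz":0,"rx":0,"ry":0,"rz":-14},
  {"dx":0,"dy":0,"dz":0,"rx":0,"ry":0,"rz":-20},
  {"dx":0,"dy":0,"dz":0,"rx":0,"ry":0,"rz":-20},
  {"dx":0,"dy":0,"dz":0,"rx":0,"ry":0,"rz":-20},
])

```text
clock: 12.33
tcp_pos: [0.5338, -0.413, 0.2015]
orientation: [-3.139, -0.119, -0.001]
contact_force: [0.0, -0.6, 0.7]
grip_width: 0.0449
gripper_force: 0.0
```

Request:
send_rows([
  {"dx":0,"dy":0,"dz":0,"rx":0,"ry":0,"rz":0},
])

```text
clock: 12.42
tcp_pos: [0.5335, -0.4136, 0.2015]
orientation: [-3.139, -0.118, -0.001]
contact_force: [0.7, -0.6, -0.1]
grip_width: 0.0451
gripper_force: 0.0
```

Request:
send_rows([
  {"dx":0.5,"dy":0.8,"dz":-40,"rx":0,"ry":0,"rz":0},
  {"dx":0.5,"dy":0.8,"dz":-80,"rx":0,"ry":0,"rz":0},
  {"dx":0.5,"dy":0.8,"dz":-115,"rx":0,"ry":0,"rz":0},
  {"dx":0.5,"dy":0.8,"dz":-145,"rx":0,"ry":0,"rz":0},
  {"dx":0.5,"dy":0.8,"dz":-157,"rx":0,"ry":0,"rz":0},
])

```text
clock: 12.83
tcp_pos: [0.5311, -0.4118, 0.0396]
orientation: [-3.135, -0.115, 0.008]
contact_force: [-0.8, -0.3, -0.8]
grip_width: 0.0451
gripper_force: 0.0
```

Request:
send_rows([
  {"dx":0,"dy":0,"dz":0,"rx":0,"ry":0,"rz":0},
  {"dx":0,"dy":0,"dz":0,"rx":0,"ry":0,"rz":0},
])

```text
clock: 13.0
tcp_pos: [0.5338, -0.414, 0.0449]
orientation: [-3.14, -0.112, -0.001]
contact_force: [0.5, -0.6, 0.3]
grip_width: 0.0447
gripper_force: 0.0
```

Request:
send_rows([
  {"dx":0,"dy":0,"dz":0,"rx":0,"ry":0,"rz":0},
  {"dx":0,"dy":0,"dz":0,"rx":0,"ry":0,"rz":0},
  {"dx":0,"dy":0,"dz":0,"rx":0,"ry":0,"rz":0},
  {"dx":0,"dy":0,"dz":0,"rx":0,"ry":0,"rz":0},
], jaw=12, newtons=30)

```text
clock: 13.33
tcp_pos: [0.535, -0.4149, 0.0468]
orientation: [3.137, 0.111, 0.006]
contact_force: [0.1, 0.7, 7.5]
grip_width: 0.028
gripper_force: 29.9
```

Request:
send_rows([
  {"dx":0,"dy":0,"dz":25,"rx":0,"ry":0,"rz":0},
  {"dx":0,"dy":0,"dz":50,"rx":0,"ry":0,"rz":0},
  {"dx":0,"dy":0,"dz":80,"rx":0,"ry":0,"rz":0},
  {"dx":0,"dy":0,"dz":110,"rx":0,"ry":0,"rz":0},
  {"dx":0,"dy":0,"dz":130,"rx":0,"ry":0,"rz":0},
])

```text
clock: 13.75
tcp_pos: [0.5343, -0.4146, 0.1784]
orientation: [3.137, 0.11, 0.006]
contact_force: [0.2, -1.0, 0.2]
grip_width: 0.0277
gripper_force: 29.7
```

Request:
send_rows([
  {"dx":0,"dy":0,"dz":0,"rx":0,"ry":0,"rz":0},
  {"dx":0,"dy":0,"dz":0,"rx":0,"ry":0,"rz":0},
])

```text
clock: 13.92
tcp_pos: [0.5341, -0.4145, 0.1765]
orientation: [3.137, 0.111, 0.005]
contact_force: [-0.5, 1.7, -1.8]
grip_width: 0.0279
gripper_force: 29.7
```

Run:
```python
from h import *
np.set_printoptions(precision=1,suppress=True)
g,P,im,hsv=look('wrist'); cv2.imwrite('pics/w7.png',cv2.resize(im[150:420,130:430],(600,540))); o=r.get_obs(); print(o['tcp_pos']*1000,o['grip_width'],o['gripper_force'])
t=o['tcp_pos']; m=(im.min(-1)>140)&(abs(P[...,0]-t[0])<.03)&(abs(P[...,1]-t[1])<.03)&(P[...,2]>t[2]-.03)
q=P[m]*1000; print(m.sum(),np.percentile(q,1,0),np.percentile(q,99,0))
```

```text
[ 533.3 -413.8  174.7] 0.027755890144354395 29.679100513458252
2381 [ 522.2 -427.7  146.8] [ 547.  -403.1  195.9]
```

View pics/w7.png

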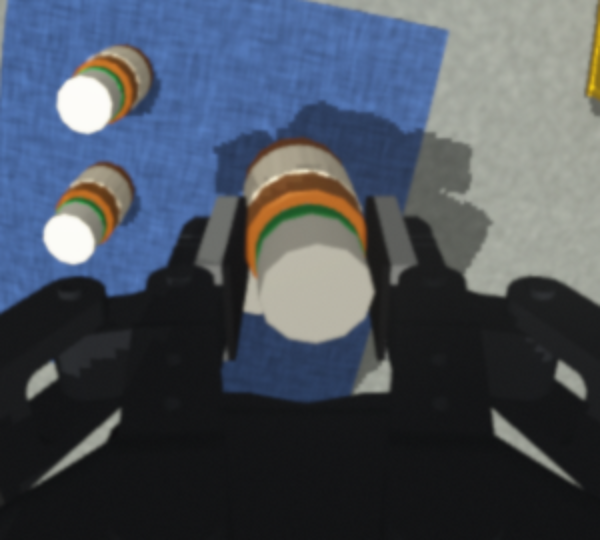

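Request:
send_rows([
  {"dx":0,"dy":33,"dz":0,"rx":0,"ry":0,"rz":0},
  {"dx":0,"dy":66,"dz":0,"rx":0,"ry":0,"rz":0},
  {"dx":0,"dy":100,"dz":0,"rx":0,"ry":0,"rz":0},
  {"dx":0,"dy":133,"dz":0,"rx":0,"ry":0,"rz":0},
  {"dx":0,"dy":166,"dz":0,"rx":0,"ry":0,"rz":0},
])

```text
clock: 14.38
tcp_pos: [0.5321, -0.2459, 0.1726]
orientation: [-3.138, -0.111, 0.004]
contact_force: [0.4, 0.1, 0.3]
grip_width: 0.0279
gripper_force: 29.7
```

Request:
send_rows([
  {"dx":0,"dy":33,"dz":0,"rx":0,"ry":0,"rz":0},
  {"dx":0,"dy":66,"dz":0,"rx":0,"ry":0,"rz":0},
  {"dx":0,"dy":100,"dz":0,"rx":0,"ry":0,"rz":0},
  {"dx":0,"dy":133,"dz":0,"rx":0,"ry":0,"rz":0},
  {"dx":0,"dy":166,"dz":0,"rx":0,"ry":0,"rz":0},
])

```text
clock: 14.8
tcp_pos: [0.532, -0.0802, 0.1729]
orientation: [-3.139, -0.111, 0.004]
contact_force: [0.4, 0.5, -0.5]
grip_width: 0.0281
gripper_force: 29.7
```

Request:
send_rows([
  {"dx":-6,"dy":33,"dz":0,"rx":0,"ry":0,"rz":0},
  {"dx":-12,"dy":66,"dz":0,"rx":0,"ry":0,"rz":0},
  {"dx":-19,"dy":100,"dz":0,"rx":0,"ry":0,"rz":0},
  {"dx":-19,"dy":133,"dz":0,"rx":0,"ry":0,"rz":0},
  {"dx":-19,"dy":159,"dz":0,"rx":0,"ry":0,"rz":0},
])

```text
clock: 15.22
tcp_pos: [0.5126, 0.0798, 0.173]
orientation: [-3.139, -0.114, 0.004]
contact_force: [0.3, -0.2, -1.4]
grip_width: 0.0278
gripper_force: 29.7
```

Request:
send_rows([
  {"dx":0,"dy":0,"dz":0,"rx":0,"ry":0,"rz":0},
  {"dx":0,"dy":0,"dz":0,"rx":0,"ry":0,"rz":0},
  {"dx":0,"dy":0,"dz":0,"rx":0,"ry":0,"rz":0},
])

```text
clock: 15.47
tcp_pos: [0.5136, 0.0762, 0.1732]
orientation: [3.139, 0.11, -0.003]
contact_force: [0.5, -0.2, -1.2]
grip_width: 0.0281
gripper_force: 29.7
```

Run:
```python
from h import *
np.set_printoptions(precision=1,suppress=True)
o=r.get_obs(); print(o['tcp_pos']*1000,o['joints'])
g,P,im,hsv=look('top'); print('car',carrier(P,hsv))
g,P,im,hsv=look('scene'); print('car',carrier(P,hsv,.0015))
```

```text
[513.6  76.2 173.2] [-0.1  0.3 -0.2  2.   0.1  0.9 -1.8]
car (array([554.5, -66.1]), (120.48249816894531, 74.29007720947266), 5.413562774658203, array([[ 491. ,  -34.8],
       [ 498. , -108.8],
       [ 617.9,  -97.4],
       [ 610.9,  -23.4]], dtype=float32))
car (array([546.7,   5.8]), (112.56908416748047, 225.74395751953125), 4.345116138458252, array([[ 482.1,  114.1],
       [ 499.2, -111. ],
       [ 611.4, -102.5],
       [ 594.3,  122.6]], dtype=float32))
```

Request:
send_rows([
  {"dx":2,"dy":0.4,"dz":-20,"rx":0,"ry":0,"rz":0},
  {"dx":2,"dy":0.4,"dz":-45,"rx":0,"ry":0,"rz":0},
  {"dx":2,"dy":0.4,"dz":-70,"rx":0,"ry":0,"rz":0},
  {"dx":2,"dy":0.4,"dz":-80,"rx":0,"ry":0,"rz":0},
  {"dx":2,"dy":0.4,"dz":-80,"rx":0,"ry":0,"rz":0},
])

```text
clock: 15.98
tcp_pos: [0.5146, 0.0759, 0.092]
orientation: [3.138, 0.108, -0.008]
contact_force: [-0.1, -0.7, 0.1]
grip_width: 0.028
gripper_force: 29.7
```

Request:
send_rows([
  {"dx":0,"dy":0,"dz":-8,"rx":0,"ry":0,"rz":0},
  {"dx":0,"dy":0,"dz":-16,"rx":0,"ry":0,"rz":0},
  {"dx":0,"dy":0,"dz":-24,"rx":0,"ry":0,"rz":0},
  {"dx":0,"dy":0,"dz":-30,"rx":0,"ry":0,"rz":0},
  {"dx":0,"dy":0,"dz":-30,"rx":0,"ry":0,"rz":0},
])

```text
clock: 16.4
tcp_pos: [0.5158, 0.0773, 0.0633]
orientation: [3.139, 0.111, -0.002]
contact_force: [-1.0, 0.4, -1.0]
grip_width: 0.0282
gripper_force: 29.7
```

Request:
send_rows([
  {"dx":0,"dy":0,"dz":-4,"rx":0,"ry":0,"rz":0},
  {"dx":0,"dy":0,"dz":-8,"rx":0,"ry":0,"rz":0},
  {"dx":0,"dy":0,"dz":-9.5,"rx":0,"ry":0,"rz":0},
  {"dx":0,"dy":0,"dz":-9.5,"rx":0,"ry":0,"rz":0},
])

```text
clock: 16.73
tcp_pos: [0.5168, 0.0776, 0.055]
orientation: [-3.14, -0.111, -0.001]
contact_force: [-1.3, 0.3, 0.4]
grip_width: 0.0278
gripper_force: 29.9
```

Request:
send_rows([
  {"dx":0,"dy":0,"dz":0,"rx":0,"ry":0,"rz":0},
  {"dx":0,"dy":0,"dz":0,"rx":0,"ry":0,"rz":0},
  {"dx":0,"dy":0,"dz":0,"rx":0,"ry":0,"rz":0},
], jaw=40)

```text
clock: 16.98
tcp_pos: [0.5164, 0.0777, 0.0548]
orientation: [-3.139, -0.111, -0.0]
contact_force: [-0.1, -0.2, 1.1]
grip_width: 0.0401
gripper_force: 0.0
```

Request:
send_rows([
  {"dx":0,"dy":0,"dz":20,"rx":0,"ry":0,"rz":0},
  {"dx":0,"dy":0,"dz":50,"rx":0,"ry":0,"rz":0},
  {"dx":0,"dy":0,"dz":80,"rx":0,"ry":0,"rz":0},
  {"dx":0,"dy":0,"dz":115,"rx":0,"ry":0,"rz":0},
  {"dx":0,"dy":0,"dz":150,"rx":0,"ry":0,"rz":0},
])

```text
clock: 17.4
tcp_pos: [0.5158, 0.0775, 0.2061]
orientation: [3.14, 0.111, -0.001]
contact_force: [0.3, -0.4, 0.5]
grip_width: 0.04
gripper_force: 0.0
```

Request:
send_rows([
  {"dx":0,"dy":0,"dz":0,"rx":0,"ry":0,"rz":0},
  {"dx":0,"dy":0,"dz":0,"rx":0,"ry":0,"rz":0},
])

```text
clock: 17.57
tcp_pos: [0.5178, 0.0779, 0.207]
orientation: [-3.139, -0.11, -0.008]
contact_force: [0.7, 0.3, -0.8]
grip_width: 0.0396
gripper_force: 0.0
```

Run:
```python
from h import *
np.set_printoptions(precision=1,suppress=True)
o=r.get_obs(); print(o['tcp_pos']*1000)
g,P,im,hsv=look('wrist','w8.png'); print(wcaps(P,im,.072)); 
g,P,im,hsv=look('top'); print('car',carrier(P,hsv)[3])
```

```text
[517.8  77.9 207. ]
[[570.5  81.1  12.  570.6  81.2  72.  645.  282.2 138.4]
 [514.4  79.5  12.  514.7  79.6  72.  594.  279.6 204.3]
 [522.9 -34.8  12.2 523.2 -34.5  72.  497.  407.5 204.1]]
car [[ 491.2  -39.8]
 [ 498.8 -110.3]
 [ 619.2  -97.3]
 [ 611.6  -26.8]]
```

View pics/w8.png

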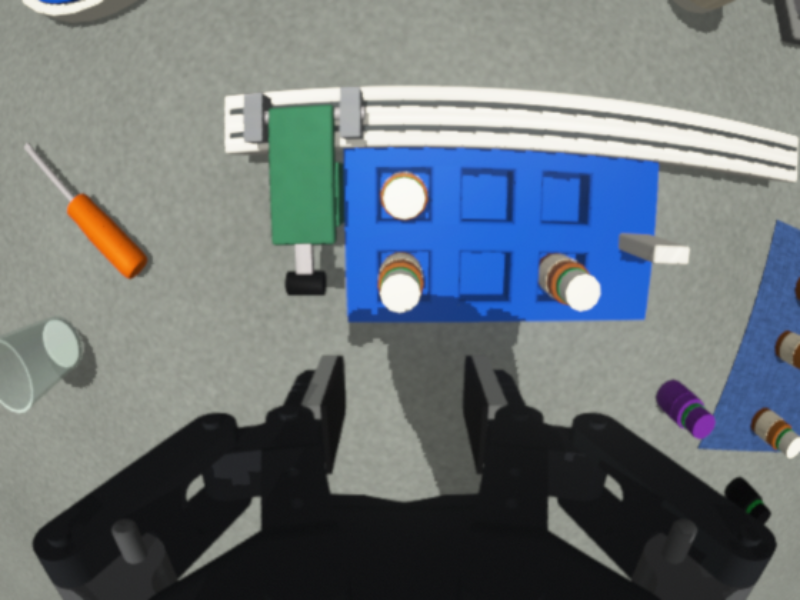

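Cell 1's cap is at (400,292) px and seated (cap top at 72 mm). The carrier is still snug. Next spare.

Request:
send_rows([
  {"dx":0,"dy":-34,"dz":0,"rx":0,"ry":0,"rz":0},
  {"dx":0,"dy":-68,"dz":0,"rx":0,"ry":0,"rz":0},
  {"dx":0,"dy":-102,"dz":0,"rx":0,"ry":0,"rz":0},
  {"dx":0,"dy":-136,"dz":0,"rx":0,"ry":0,"rz":0},
  {"dx":0,"dy":-170,"dz":0,"rx":0,"ry":0,"rz":0},
])

```text
clock: 18.08
tcp_pos: [0.515, -0.0939, 0.2029]
orientation: [-3.139, -0.111, 0.005]
contact_force: [0.4, -0.4, -0.0]
grip_width: 0.04
gripper_force: 0.0
```

Request:
send_rows([
  {"dx":4,"dy":-34,"dz":0,"rx":0,"ry":0,"rz":0},
  {"dx":8,"dy":-68,"dz":0,"rx":0,"ry":0,"rz":0},
  {"dx":12,"dy":-102,"dz":0,"rx":0,"ry":0,"rz":0},
  {"dx":16,"dy":-136,"dz":0,"rx":0,"ry":0,"rz":0},
  {"dx":18,"dy":-170,"dz":0,"rx":0,"ry":0,"rz":0},
])

```text
clock: 18.5
tcp_pos: [0.5335, -0.2636, 0.2027]
orientation: [-3.138, -0.111, 0.005]
contact_force: [-0.1, 0.4, -0.1]
grip_width: 0.0401
gripper_force: 0.0
```

Request:
send_rows([
  {"dx":0,"dy":-34,"dz":0,"rx":0,"ry":0,"rz":0},
  {"dx":0,"dy":-65,"dz":-20,"rx":0,"ry":0,"rz":0},
  {"dx":0,"dy":-65,"dz":-40,"rx":0,"ry":0,"rz":0},
  {"dx":0,"dy":-65,"dz":-60,"rx":0,"ry":0,"rz":0},
  {"dx":0,"dy":-65,"dz":-60,"rx":0,"ry":0,"rz":0},
])

```text
clock: 18.92
tcp_pos: [0.5306, -0.3263, 0.1385]
orientation: [-3.135, -0.109, 0.015]
contact_force: [-1.2, 0.3, 0.5]
grip_width: 0.0395
gripper_force: 0.0
```

Request:
send_rows([
  {"dx":0,"dy":0,"dz":0,"rx":0,"ry":0,"rz":0},
  {"dx":0,"dy":0,"dz":0,"rx":0,"ry":0,"rz":0},
])

```text
clock: 19.08
tcp_pos: [0.5346, -0.327, 0.1448]
orientation: [-3.139, -0.112, 0.001]
contact_force: [0.0, 0.3, 0.2]
grip_width: 0.0396
gripper_force: 0.0
```

Request:
send_rows([
  {"dx":0,"dy":-0.5,"dz":-35,"rx":0,"ry":0,"rz":0},
  {"dx":0,"dy":-0.5,"dz":-65,"rx":0,"ry":0,"rz":0},
  {"dx":0,"dy":-0.5,"dz":-85,"rx":0,"ry":0,"rz":0},
  {"dx":0,"dy":-0.5,"dz":-92,"rx":0,"ry":0,"rz":0},
  {"dx":0,"dy":-0.5,"dz":-92,"rx":0,"ry":0,"rz":0},
])

```text
clock: 19.5
tcp_pos: [0.5341, -0.3272, 0.0521]
orientation: [-3.139, -0.112, 0.003]
contact_force: [-0.3, -0.6, 1.1]
grip_width: 0.04
gripper_force: 0.0
```

Request:
send_rows([
  {"dx":0,"dy":0,"dz":0,"rx":0,"ry":0,"rz":0},
  {"dx":0,"dy":0,"dz":0,"rx":0,"ry":0,"rz":0},
  {"dx":0,"dy":0,"dz":0,"rx":0,"ry":0,"rz":0},
  {"dx":0,"dy":0,"dz":0,"rx":0,"ry":0,"rz":0},
  {"dx":0,"dy":0,"dz":0,"rx":0,"ry":0,"rz":0},
], jaw=10, newtons=30)

```text
clock: 19.92
tcp_pos: [0.5355, -0.3286, 0.0545]
orientation: [3.138, 0.11, 0.004]
contact_force: [-0.5, -0.1, 7.3]
grip_width: 0.0227
gripper_force: 29.8
```

Request:
send_rows([
  {"dx":0,"dy":0,"dz":25,"rx":0,"ry":0,"rz":0},
  {"dx":0,"dy":0,"dz":50,"rx":0,"ry":0,"rz":0},
  {"dx":0,"dy":0,"dz":80,"rx":0,"ry":0,"rz":0},
  {"dx":0,"dy":0,"dz":110,"rx":0,"ry":0,"rz":0},
  {"dx":0,"dy":0,"dz":130,"rx":0,"ry":0,"rz":0},
])

```text
clock: 20.33
tcp_pos: [0.5352, -0.3285, 0.1861]
orientation: [3.138, 0.11, 0.005]
contact_force: [0.8, -1.4, -0.5]
grip_width: 0.0229
gripper_force: 29.4
```

Request:
send_rows([
  {"dx":0,"dy":0,"dz":0,"rx":0,"ry":0,"rz":0},
  {"dx":0,"dy":0,"dz":0,"rx":0,"ry":0,"rz":0},
])

```text
clock: 20.5
tcp_pos: [0.5349, -0.3284, 0.1843]
orientation: [3.138, 0.11, 0.004]
contact_force: [-0.6, 0.1, -1.4]
grip_width: 0.023
gripper_force: 29.4
```

Request:
send_rows([
  {"dx":0,"dy":35,"dz":0,"rx":0,"ry":0,"rz":0},
  {"dx":0,"dy":70,"dz":0,"rx":0,"ry":0,"rz":0},
  {"dx":0,"dy":105,"dz":0,"rx":0,"ry":0,"rz":0},
  {"dx":0,"dy":140,"dz":0,"rx":0,"ry":0,"rz":0},
  {"dx":0,"dy":175,"dz":0,"rx":0,"ry":0,"rz":0},
])

```text
clock: 20.92
tcp_pos: [0.533, -0.1512, 0.1812]
orientation: [-3.139, -0.11, 0.004]
contact_force: [1.4, 0.2, -0.7]
grip_width: 0.0229
gripper_force: 29.4
```

Request:
send_rows([
  {"dx":-4,"dy":35,"dz":0,"rx":0,"ry":0,"rz":0},
  {"dx":-8,"dy":70,"dz":0,"rx":0,"ry":0,"rz":0},
  {"dx":-12,"dy":105,"dz":0,"rx":0,"ry":0,"rz":0},
  {"dx":-15,"dy":140,"dz":0,"rx":0,"ry":0,"rz":0},
  {"dx":-15,"dy":174,"dz":0,"rx":0,"ry":0,"rz":0},
])

```text
clock: 21.33
tcp_pos: [0.5174, 0.0226, 0.1814]
orientation: [3.139, 0.111, -0.005]
contact_force: [0.4, 0.3, -1.3]
grip_width: 0.023
gripper_force: 29.4
```

Request:
send_rows([
  {"dx":0,"dy":0,"dz":-20,"rx":0,"ry":0,"rz":0},
  {"dx":0,"dy":0,"dz":-40,"rx":0,"ry":0,"rz":0},
  {"dx":0,"dy":0,"dz":-65,"rx":0,"ry":0,"rz":0},
  {"dx":0,"dy":0,"dz":-65,"rx":0,"ry":0,"rz":0},
  {"dx":0,"dy":0,"dz":-65,"rx":0,"ry":0,"rz":0},
])

```text
clock: 21.75
tcp_pos: [0.5175, 0.0208, 0.1161]
orientation: [3.139, 0.111, -0.008]
contact_force: [-0.0, -1.4, -0.4]
grip_width: 0.0231
gripper_force: 29.5
```

Request:
send_rows([
  {"dx":0,"dy":0,"dz":0,"rx":0,"ry":0,"rz":0},
])

```text
clock: 21.83
tcp_pos: [0.5194, 0.0209, 0.1181]
orientation: [-3.14, -0.11, 0.001]
contact_force: [0.1, 0.2, -0.3]
grip_width: 0.0228
gripper_force: 29.5
```

Run:
```python
from h import *
np.set_printoptions(precision=1,suppress=True)
o=r.get_obs(); print(o['tcp_pos']*1000)
g,P,im,hsv=look('wrist'); print(wcaps(P,im,.072)); print(handle(P,.555,-.09))
g,P,im,hsv=look('scene'); print('car',carrier(P,hsv,.0015)[1:])
```

```text
[519.4  20.9 118.1]
[[ 570.7   80.9   12.   570.8   80.9   72.  1255.   181.8  144.2]
 [ 514.3   79.4   12.   514.7   79.3   72.  1029.   184.6  237.7]
 [ 523.1  -34.7   12.   523.5  -34.5   72.  1029.   374.   236.3]]
((array([555., -87.]), (11.899314880371094, 28.017498016357422), 3.721000909805298), np.float64(0.08475739182929551), np.int64(837))
car ((112.00950622558594, 225.93568420410156), 3.7988440990448, array([[ 483.2,  114.9],
       [ 498.1, -110.5],
       [ 609.9, -103.1],
       [ 594.9,  122.3]], dtype=float32))
```

Request:
send_rows([
  {"dx":0,"dy":0,"dz":-12,"rx":0,"ry":0,"rz":0},
  {"dx":0,"dy":0,"dz":-24,"rx":0,"ry":0,"rz":0},
  {"dx":0,"dy":0,"dz":-36,"rx":0,"ry":0,"rz":0},
  {"dx":0,"dy":0,"dz":-44,"rx":0,"ry":0,"rz":0},
  {"dx":0,"dy":0,"dz":-48,"rx":0,"ry":0,"rz":0},
])

```text
clock: 22.35
tcp_pos: [0.5195, 0.0209, 0.0697]
orientation: [3.14, 0.11, 0.0]
contact_force: [0.7, 0.1, -0.1]
grip_width: 0.0229
gripper_force: 29.6
```

Request:
send_rows([
  {"dx":0,"dy":0,"dz":-4,"rx":0,"ry":0,"rz":0},
  {"dx":0,"dy":0,"dz":-8,"rx":0,"ry":0,"rz":0},
  {"dx":0,"dy":0,"dz":-9,"rx":0,"ry":0,"rz":0},
  {"dx":0,"dy":0,"dz":-9,"rx":0,"ry":0,"rz":0},
])

```text
clock: 22.68
tcp_pos: [0.5205, 0.0219, 0.0621]
orientation: [-3.139, -0.111, -0.003]
contact_force: [-1.5, 1.4, 7.5]
grip_width: 0.023
gripper_force: 29.0
```

Request:
send_rows([
  {"dx":0,"dy":0,"dz":0,"rx":0,"ry":0,"rz":0},
  {"dx":0,"dy":0,"dz":0,"rx":0,"ry":0,"rz":0},
  {"dx":0,"dy":0,"dz":0,"rx":0,"ry":0,"rz":0},
], jaw=40)

```text
clock: 22.93
tcp_pos: [0.5196, 0.021, 0.061]
orientation: [3.14, 0.11, 0.001]
contact_force: [0.4, 0.1, -0.3]
grip_width: 0.0399
gripper_force: 0.0
```

Request:
send_rows([
  {"dx":0,"dy":0,"dz":20,"rx":0,"ry":0,"rz":0},
  {"dx":0,"dy":0,"dz":50,"rx":0,"ry":0,"rz":0},
  {"dx":0,"dy":0,"dz":80,"rx":0,"ry":0,"rz":0},
  {"dx":0,"dy":0,"dz":110,"rx":0,"ry":0,"rz":0},
  {"dx":0,"dy":0,"dz":140,"rx":0,"ry":0,"rz":0},
])

```text
clock: 23.35
tcp_pos: [0.5191, 0.0209, 0.2022]
orientation: [3.14, 0.11, -0.0]
contact_force: [0.7, -0.7, -0.2]
grip_width: 0.0402
gripper_force: 0.0
```

Request:
send_rows([
  {"dx":-5,"dy":-34,"dz":0,"rx":0,"ry":0,"rz":0},
  {"dx":-10,"dy":-68,"dz":0,"rx":0,"ry":0,"rz":0},
  {"dx":-15,"dy":-102,"dz":0,"rx":0,"ry":0,"rz":0},
  {"dx":-20,"dy":-136,"dz":0,"rx":0,"ry":0,"rz":0},
  {"dx":-25,"dy":-170,"dz":0,"rx":0,"ry":0,"rz":0},
])

```text
clock: 23.77
tcp_pos: [0.4938, -0.1506, 0.201]
orientation: [3.139, 0.111, 0.001]
contact_force: [0.5, 0.1, -0.5]
grip_width: 0.04
gripper_force: 0.0
```

Request:
send_rows([
  {"dx":-5,"dy":-34,"dz":0,"rx":0,"ry":0,"rz":0},
  {"dx":-10,"dy":-68,"dz":0,"rx":0,"ry":0,"rz":0},
  {"dx":-15,"dy":-102,"dz":0,"rx":0,"ry":0,"rz":0},
  {"dx":-20,"dy":-136,"dz":0,"rx":0,"ry":0,"rz":0},
  {"dx":-22,"dy":-169,"dz":0,"rx":0,"ry":0,"rz":0},
])

```text
clock: 24.18
tcp_pos: [0.4712, -0.32, 0.2008]
orientation: [3.14, 0.109, -0.001]
contact_force: [0.4, 0.1, 0.0]
grip_width: 0.0401
gripper_force: 0.0
```

Request:
send_rows([
  {"dx":0,"dy":0,"dz":-20,"rx":0,"ry":0,"rz":0},
  {"dx":0,"dy":0,"dz":-40,"rx":0,"ry":0,"rz":0},
  {"dx":0,"dy":0,"dz":-60,"rx":0,"ry":0,"rz":0},
  {"dx":0,"dy":0,"dz":-60,"rx":0,"ry":0,"rz":0},
  {"dx":0,"dy":0,"dz":-60,"rx":0,"ry":0,"rz":0},
])

```text
clock: 24.6
tcp_pos: [0.4716, -0.3176, 0.1401]
orientation: [-3.138, -0.111, 0.004]
contact_force: [0.4, 0.7, -0.1]
grip_width: 0.04
gripper_force: 0.0
```

Request:
send_rows([
  {"dx":0,"dy":0,"dz":0,"rx":0,"ry":0,"rz":0},
])

```text
clock: 24.68
tcp_pos: [0.4729, -0.3182, 0.1417]
orientation: [3.139, 0.111, 0.001]
contact_force: [0.8, -0.0, 0.8]
grip_width: 0.0402
gripper_force: 0.0
```

Request:
send_rows([
  {"dx":0,"dy":0,"dz":-35,"rx":0,"ry":0,"rz":0},
  {"dx":0,"dy":0,"dz":-65,"rx":0,"ry":0,"rz":0},
  {"dx":0,"dy":0,"dz":-82,"rx":0,"ry":0,"rz":0},
  {"dx":0,"dy":0,"dz":-88.5,"rx":0,"ry":0,"rz":0},
  {"dx":0,"dy":0,"dz":-88.5,"rx":0,"ry":0,"rz":0},
])

```text
clock: 25.1
tcp_pos: [0.4724, -0.3178, 0.0521]
orientation: [-3.139, -0.111, 0.001]
contact_force: [0.4, 0.3, 0.3]
grip_width: 0.0402
gripper_force: 0.0
```

Request:
send_rows([
  {"dx":0,"dy":0,"dz":0,"rx":0,"ry":0,"rz":0},
  {"dx":0,"dy":0,"dz":0,"rx":0,"ry":0,"rz":0},
  {"dx":0,"dy":0,"dz":0,"rx":0,"ry":0,"rz":0},
  {"dx":0,"dy":0,"dz":0,"rx":0,"ry":0,"rz":0},
  {"dx":0,"dy":0,"dz":0,"rx":0,"ry":0,"rz":0},
], jaw=10, newtons=30)

```text
clock: 25.52
tcp_pos: [0.4738, -0.3185, 0.0541]
orientation: [3.138, 0.111, 0.005]
contact_force: [-0.4, 0.7, 7.4]
grip_width: 0.0227
gripper_force: 30.6
```

Request:
send_rows([
  {"dx":0,"dy":0,"dz":25,"rx":0,"ry":0,"rz":0},
  {"dx":0,"dy":0,"dz":50,"rx":0,"ry":0,"rz":0},
  {"dx":0,"dy":0,"dz":80,"rx":0,"ry":0,"rz":0},
  {"dx":0,"dy":0,"dz":110,"rx":0,"ry":0,"rz":0},
  {"dx":0,"dy":0,"dz":130,"rx":0,"ry":0,"rz":0},
])

```text
clock: 25.93
tcp_pos: [0.4731, -0.3188, 0.1858]
orientation: [3.137, 0.11, 0.005]
contact_force: [0.1, -0.7, -0.3]
grip_width: 0.023
gripper_force: 29.5
```

Request:
send_rows([
  {"dx":10,"dy":35,"dz":0,"rx":0,"ry":0,"rz":0},
  {"dx":20,"dy":70,"dz":0,"rx":0,"ry":0,"rz":0},
  {"dx":30,"dy":105,"dz":0,"rx":0,"ry":0,"rz":0},
  {"dx":40,"dy":140,"dz":0,"rx":0,"ry":0,"rz":0},
  {"dx":51,"dy":172,"dz":0,"rx":0,"ry":0,"rz":0},
])

```text
clock: 26.35
tcp_pos: [0.5235, -0.1441, 0.1831]
orientation: [3.139, 0.111, 0.002]
contact_force: [-0.3, -0.5, -0.7]
grip_width: 0.023
gripper_force: 29.5
```

Request:
send_rows([
  {"dx":10,"dy":35,"dz":0,"rx":0,"ry":0,"rz":0},
  {"dx":20,"dy":70,"dz":0,"rx":0,"ry":0,"rz":0},
  {"dx":30,"dy":105,"dz":0,"rx":0,"ry":0,"rz":0},
  {"dx":40,"dy":140,"dz":0,"rx":0,"ry":0,"rz":0},
  {"dx":51,"dy":171,"dz":0,"rx":0,"ry":0,"rz":0},
])

```text
clock: 26.77
tcp_pos: [0.5746, 0.0274, 0.183]
orientation: [-3.139, -0.112, -0.001]
contact_force: [0.4, -0.6, -0.8]
grip_width: 0.0228
gripper_force: 29.5
```

Request:
send_rows([
  {"dx":0,"dy":0,"dz":-20,"rx":0,"ry":0,"rz":0},
  {"dx":0,"dy":0,"dz":-40,"rx":0,"ry":0,"rz":0},
  {"dx":0,"dy":0,"dz":-65,"rx":0,"ry":0,"rz":0},
  {"dx":0,"dy":0,"dz":-65,"rx":0,"ry":0,"rz":0},
  {"dx":0,"dy":0,"dz":-65,"rx":0,"ry":0,"rz":0},
])

```text
clock: 27.18
tcp_pos: [0.5736, 0.0247, 0.1169]
orientation: [3.139, 0.11, -0.004]
contact_force: [0.7, -0.1, -0.5]
grip_width: 0.0229
gripper_force: 29.6
```

Request:
send_rows([
  {"dx":0,"dy":0,"dz":0,"rx":0,"ry":0,"rz":0},
])

```text
clock: 27.27
tcp_pos: [0.5751, 0.0249, 0.1186]
orientation: [3.14, 0.11, 0.002]
contact_force: [-0.4, 0.1, 0.2]
grip_width: 0.023
gripper_force: 29.6
```

Run:
```python
from h import *
np.set_printoptions(precision=1,suppress=True)
o=r.get_obs(); print(o['tcp_pos']*1000,o['grip_width'])
g,P,im,hsv=look('wrist'); print(wcaps(P,im,.072)); print(handle(P,.555,-.09))
```

```text
[575.1  24.9 118.6] 0.023027244772993043
[[ 571.3   81.1   12.1  571.1   80.9   72.  1045.   188.6  236.8]
 [ 517.4   23.    11.4  516.1   22.9   72.1  601.   278.2  320. ]]
((array([555. , -87.4]), (12.641660690307617, 28.999223709106445), 2.6769564151763916), np.float64(0.08465553100897086), np.int64(735))
```

Right on target (575, 25). Lowering.

Request:
send_rows([
  {"dx":0,"dy":0,"dz":-12,"rx":0,"ry":0,"rz":0},
  {"dx":0,"dy":0,"dz":-24,"rx":0,"ry":0,"rz":0},
  {"dx":0,"dy":0,"dz":-36,"rx":0,"ry":0,"rz":0},
  {"dx":0,"dy":0,"dz":-44,"rx":0,"ry":0,"rz":0},
  {"dx":0,"dy":0,"dz":-48,"rx":0,"ry":0,"rz":0},
])

```text
clock: 27.73
tcp_pos: [0.5739, 0.025, 0.0675]
orientation: [3.14, 0.111, -0.002]
contact_force: [0.6, 1.1, 0.9]
grip_width: 0.0233
gripper_force: 29.7
```

Request:
send_rows([
  {"dx":0,"dy":0,"dz":-4,"rx":0,"ry":0,"rz":0},
  {"dx":0,"dy":0,"dz":-8,"rx":0,"ry":0,"rz":0},
  {"dx":0,"dy":0,"dz":-9.5,"rx":0,"ry":0,"rz":0},
  {"dx":0,"dy":0,"dz":-9.5,"rx":0,"ry":0,"rz":0},
])

```text
clock: 28.07
tcp_pos: [0.5749, 0.0264, 0.0615]
orientation: [-3.139, -0.112, -0.001]
contact_force: [-4.3, 2.5, 15.1]
grip_width: 0.023
gripper_force: 32.6
```

Request:
send_rows([
  {"dx":0,"dy":0,"dz":0,"rx":0,"ry":0,"rz":0},
  {"dx":0,"dy":0,"dz":0,"rx":0,"ry":0,"rz":0},
  {"dx":0,"dy":0,"dz":0,"rx":0,"ry":0,"rz":0},
], jaw=40)

```text
clock: 28.32
tcp_pos: [0.5743, 0.0249, 0.0597]
orientation: [3.139, 0.11, -0.0]
contact_force: [0.1, -0.4, -0.1]
grip_width: 0.0399
gripper_force: 0.0
```

Request:
send_rows([
  {"dx":0,"dy":0,"dz":20,"rx":0,"ry":0,"rz":0},
  {"dx":0,"dy":0,"dz":50,"rx":0,"ry":0,"rz":0},
  {"dx":0,"dy":0,"dz":80,"rx":0,"ry":0,"rz":0},
  {"dx":0,"dy":0,"dz":110,"rx":0,"ry":0,"rz":0},
  {"dx":0,"dy":0,"dz":140,"rx":0,"ry":0,"rz":0},
])

```text
clock: 28.73
tcp_pos: [0.574, 0.0248, 0.2009]
orientation: [3.14, 0.11, -0.001]
contact_force: [-0.1, 0.7, -0.3]
grip_width: 0.0402
gripper_force: 0.0
```

Request:
send_rows([
  {"dx":-8,"dy":-28,"dz":0,"rx":0,"ry":0,"rz":0},
  {"dx":-16,"dy":-56,"dz":0,"rx":0,"ry":0,"rz":0},
  {"dx":-24,"dy":-84,"dz":0,"rx":0,"ry":0,"rz":0},
  {"dx":-32,"dy":-112,"dz":0,"rx":0,"ry":0,"rz":0},
  {"dx":-40,"dy":-142,"dz":0,"rx":0,"ry":0,"rz":0},
])

```text
clock: 29.15
tcp_pos: [0.5337, -0.118, 0.1997]
orientation: [-3.139, -0.111, 0.0]
contact_force: [1.4, -0.2, -0.2]
grip_width: 0.0402
gripper_force: 0.0
```

Request:
send_rows([
  {"dx":-8,"dy":-28,"dz":0,"rx":0,"ry":0,"rz":0},
  {"dx":-16,"dy":-56,"dz":0,"rx":0,"ry":0,"rz":0},
  {"dx":-24,"dy":-84,"dz":0,"rx":0,"ry":0,"rz":0},
  {"dx":-32,"dy":-112,"dz":0,"rx":0,"ry":0,"rz":0},
  {"dx":-40,"dy":-142,"dz":0,"rx":0,"ry":0,"rz":0},
])

```text
clock: 29.57
tcp_pos: [0.4937, -0.26, 0.1996]
orientation: [-3.139, -0.111, 0.0]
contact_force: [0.0, -0.1, -0.1]
grip_width: 0.0399
gripper_force: 0.0
```

Request:
send_rows([
  {"dx":-8,"dy":-28,"dz":0,"rx":0,"ry":0,"rz":0},
  {"dx":-16,"dy":-56,"dz":0,"rx":0,"ry":0,"rz":0},
  {"dx":-24,"dy":-84,"dz":0,"rx":0,"ry":0,"rz":0},
  {"dx":-32,"dy":-112,"dz":0,"rx":0,"ry":0,"rz":0},
  {"dx":-39,"dy":-143,"dz":0,"rx":0,"ry":0,"rz":0},
])

```text
clock: 29.98
tcp_pos: [0.4545, -0.4028, 0.1995]
orientation: [-3.139, -0.111, 0.001]
contact_force: [-0.3, 0.6, -0.4]
grip_width: 0.04
gripper_force: 0.0
```

Request:
send_rows([
  {"dx":0,"dy":0,"dz":-20,"rx":0,"ry":0,"rz":0},
  {"dx":0,"dy":0,"dz":-40,"rx":0,"ry":0,"rz":0},
  {"dx":0,"dy":0,"dz":-60,"rx":0,"ry":0,"rz":0},
  {"dx":0,"dy":0,"dz":-60,"rx":0,"ry":0,"rz":0},
  {"dx":0,"dy":0,"dz":-60,"rx":0,"ry":0,"rz":0},
])

```text
clock: 30.4
tcp_pos: [0.4546, -0.4015, 0.1388]
orientation: [-3.138, -0.11, 0.004]
contact_force: [0.7, -0.1, 0.8]
grip_width: 0.0399
gripper_force: 0.0
```

Request:
send_rows([
  {"dx":0,"dy":0,"dz":0,"rx":0,"ry":0,"rz":0},
])

```text
clock: 30.48
tcp_pos: [0.4558, -0.4023, 0.1407]
orientation: [3.139, 0.111, 0.001]
contact_force: [0.7, -0.6, -0.4]
grip_width: 0.0403
gripper_force: 0.0
```

Run:
```python
from h import *
np.set_printoptions(precision=1,suppress=True)
g,P,im,hsv=look('top'); print('car',carrier(P,hsv)[3]); c=caps(g); print(c[:,[2,3,4]]*1000)
```

```text
car [[ 480.2  116.9]
 [ 496.5 -106.6]
 [ 617.2  -97.9]
 [ 600.9  125.6]]
[[ 573.8   28.7   73.3]
 [ 572.2   83.5   72.9]
 [ 524.5  -32.2   72.4]
 [ 531.   142.6   61.7]
 [ 518.7   25.3   72.1]
 [ 516.    81.6   72.3]
 [ 458.9 -392.5   63.6]
 [ 489.7  584.2   78.3]
 [ 474.8  590.6   78.9]
 [ 471.3  564.6   78.8]
 [ 386.3 -313.7   63.8]
 [ 419.1  549.6   78.8]
 [ 401.   586.8   78.7]
 [ 400.7  566.2   78.5]]
```

Request:
send_rows([
  {"dx":0.3,"dy":0.8,"dz":-35,"rx":0,"ry":0,"rz":0},
  {"dx":0.3,"dy":0.8,"dz":-65,"rx":0,"ry":0,"rz":0},
  {"dx":0.3,"dy":0.8,"dz":-81,"rx":0,"ry":0,"rz":0},
  {"dx":0.3,"dy":0.8,"dz":-87.5,"rx":0,"ry":0,"rz":0},
  {"dx":0.3,"dy":0.8,"dz":-87.5,"rx":0,"ry":0,"rz":0},
])

```text
clock: 30.95
tcp_pos: [0.4556, -0.4009, 0.0519]
orientation: [-3.139, -0.111, 0.001]
contact_force: [0.3, -0.7, 0.4]
grip_width: 0.0403
gripper_force: 0.0
```

Request:
send_rows([
  {"dx":0,"dy":0,"dz":0,"rx":0,"ry":0,"rz":0},
  {"dx":0,"dy":0,"dz":0,"rx":0,"ry":0,"rz":0},
  {"dx":0,"dy":0,"dz":0,"rx":0,"ry":0,"rz":0},
  {"dx":0,"dy":0,"dz":0,"rx":0,"ry":0,"rz":0},
  {"dx":0,"dy":0,"dz":0,"rx":0,"ry":0,"rz":0},
], jaw=10, newtons=30)

```text
clock: 31.37
tcp_pos: [0.4569, -0.4019, 0.0541]
orientation: [3.138, 0.111, 0.004]
contact_force: [0.4, 1.8, 6.5]
grip_width: 0.0226
gripper_force: 30.5
```

Request:
send_rows([
  {"dx":0,"dy":0,"dz":25,"rx":0,"ry":0,"rz":0},
  {"dx":0,"dy":0,"dz":50,"rx":0,"ry":0,"rz":0},
  {"dx":0,"dy":0,"dz":80,"rx":0,"ry":0,"rz":0},
  {"dx":0,"dy":0,"dz":110,"rx":0,"ry":0,"rz":0},
  {"dx":0,"dy":0,"dz":130,"rx":0,"ry":0,"rz":0},
])

```text
clock: 31.78
tcp_pos: [0.4564, -0.402, 0.1858]
orientation: [3.137, 0.11, 0.005]
contact_force: [0.8, -0.6, -1.0]
grip_width: 0.023
gripper_force: 29.6
```

Request:
send_rows([
  {"dx":8,"dy":25,"dz":0,"rx":0,"ry":0,"rz":0},
  {"dx":16,"dy":50,"dz":0,"rx":0,"ry":0,"rz":0},
  {"dx":25,"dy":75,"dz":0,"rx":0,"ry":0,"rz":0},
  {"dx":33,"dy":100,"dz":0,"rx":0,"ry":0,"rz":0},
  {"dx":41,"dy":124,"dz":0,"rx":0,"ry":0,"rz":0},
])

```text
clock: 32.2
tcp_pos: [0.4969, -0.2761, 0.1829]
orientation: [3.139, 0.11, 0.001]
contact_force: [0.3, 0.1, -1.4]
grip_width: 0.0229
gripper_force: 29.6
```

Request:
send_rows([
  {"dx":8,"dy":25,"dz":0,"rx":0,"ry":0,"rz":0},
  {"dx":16,"dy":50,"dz":0,"rx":0,"ry":0,"rz":0},
  {"dx":25,"dy":75,"dz":0,"rx":0,"ry":0,"rz":0},
  {"dx":33,"dy":100,"dz":0,"rx":0,"ry":0,"rz":0},
  {"dx":41,"dy":124,"dz":0,"rx":0,"ry":0,"rz":0},
])

```text
clock: 32.62
tcp_pos: [0.538, -0.152, 0.1829]
orientation: [3.139, 0.111, 0.001]
contact_force: [0.3, -0.5, -0.1]
grip_width: 0.0231
gripper_force: 29.6
```

Request:
send_rows([
  {"dx":8,"dy":25,"dz":0,"rx":0,"ry":0,"rz":0},
  {"dx":16,"dy":50,"dz":0,"rx":0,"ry":0,"rz":0},
  {"dx":25,"dy":75,"dz":0,"rx":0,"ry":0,"rz":0},
  {"dx":33,"dy":100,"dz":0,"rx":0,"ry":0,"rz":0},
  {"dx":41,"dy":123,"dz":0,"rx":0,"ry":0,"rz":0},
])

```text
clock: 33.03
tcp_pos: [0.579, -0.0287, 0.1828]
orientation: [3.14, 0.111, 0.001]
contact_force: [0.3, -0.2, -0.2]
grip_width: 0.023
gripper_force: 29.6
```

Request:
send_rows([
  {"dx":0,"dy":0,"dz":-20,"rx":0,"ry":0,"rz":0},
  {"dx":0,"dy":0,"dz":-40,"rx":0,"ry":0,"rz":0},
  {"dx":0,"dy":0,"dz":-65,"rx":0,"ry":0,"rz":0},
  {"dx":0,"dy":0,"dz":-65,"rx":0,"ry":0,"rz":0},
  {"dx":0,"dy":0,"dz":-65,"rx":0,"ry":0,"rz":0},
])

```text
clock: 33.45
tcp_pos: [0.5778, -0.0304, 0.1168]
orientation: [3.139, 0.11, -0.004]
contact_force: [0.1, -0.4, -0.2]
grip_width: 0.0232
gripper_force: 29.6
```

Request:
send_rows([
  {"dx":0,"dy":0,"dz":0,"rx":0,"ry":0,"rz":0},
])

```text
clock: 33.53
tcp_pos: [0.5794, -0.0304, 0.1186]
orientation: [3.139, 0.11, 0.002]
contact_force: [-0.4, -0.7, 0.1]
grip_width: 0.0231
gripper_force: 29.6
```

Run:
```python
from h import *
np.set_printoptions(precision=1,suppress=True)
o=r.get_obs(); print(o['tcp_pos']*1000,o['grip_width'])
g,P,im,hsv=look('wrist'); print(wcaps(P,im,.072)); print(handle(P,.555,-.09))
```

```text
[579.4 -30.4 118.6] 0.023133391297488242
[[ 571.7   81.4   12.5  571.1   80.8   72.   784.   110.1  235.7]
 [ 572.7   26.1   11.9  573.    26.2   72.  1025.   187.8  240.1]
 [ 515.3   80.1   11.6  516.5   80.2   71.9  378.   119.4  305.1]
 [ 522.9  -34.5   10.6  521.5  -34.5   72.1  509.   281.7  319.3]]
((array([555.3, -87.7]), (12.351592063903809, 27.588857650756836), 3.73856782913208), np.float64(0.08461908015672556), np.int64(689))
```

Request:
send_rows([
  {"dx":0,"dy":-0.5,"dz":-12,"rx":0,"ry":0,"rz":0},
  {"dx":0,"dy":-0.5,"dz":-24,"rx":0,"ry":0,"rz":0},
  {"dx":0,"dy":-0.5,"dz":-36,"rx":0,"ry":0,"rz":0},
  {"dx":0,"dy":-0.5,"dz":-44,"rx":0,"ry":0,"rz":0},
  {"dx":0,"dy":-0.5,"dz":-48,"rx":0,"ry":0,"rz":0},
])

```text
clock: 34.0
tcp_pos: [0.5782, -0.0306, 0.0675]
orientation: [-3.14, -0.111, 0.002]
contact_force: [0.9, -0.1, -0.6]
grip_width: 0.0226
gripper_force: 29.7
```

Request:
send_rows([
  {"dx":0,"dy":0,"dz":-4,"rx":0,"ry":0,"rz":0},
  {"dx":0,"dy":0,"dz":-8,"rx":0,"ry":0,"rz":0},
  {"dx":0,"dy":0,"dz":-9,"rx":0,"ry":0,"rz":0},
  {"dx":0,"dy":0,"dz":-9,"rx":0,"ry":0,"rz":0},
])

```text
clock: 34.33
tcp_pos: [0.5791, -0.0295, 0.0615]
orientation: [-3.139, -0.112, -0.001]
contact_force: [-2.7, 2.7, 9.5]
grip_width: 0.0232
gripper_force: 32.3
```

Request:
send_rows([
  {"dx":0,"dy":0,"dz":0,"rx":0,"ry":0,"rz":0},
  {"dx":0,"dy":0,"dz":0,"rx":0,"ry":0,"rz":0},
  {"dx":0,"dy":0,"dz":0,"rx":0,"ry":0,"rz":0},
], jaw=40)

```text
clock: 34.58
tcp_pos: [0.5787, -0.0308, 0.0602]
orientation: [3.139, 0.11, -0.0]
contact_force: [-0.1, -0.4, -0.1]
grip_width: 0.04
gripper_force: 0.0
```

Request:
send_rows([
  {"dx":0,"dy":0,"dz":20,"rx":0,"ry":0,"rz":0},
  {"dx":0,"dy":0,"dz":50,"rx":0,"ry":0,"rz":0},
  {"dx":0,"dy":0,"dz":80,"rx":0,"ry":0,"rz":0},
  {"dx":0,"dy":0,"dz":110,"rx":0,"ry":0,"rz":0},
  {"dx":0,"dy":0,"dz":140,"rx":0,"ry":0,"rz":0},
])

```text
clock: 35.0
tcp_pos: [0.5783, -0.0309, 0.2015]
orientation: [3.14, 0.11, -0.001]
contact_force: [1.3, 0.7, 0.1]
grip_width: 0.0402
gripper_force: 0.0
```

Request:
send_rows([
  {"dx":-13,"dy":34,"dz":0,"rx":0,"ry":0,"rz":0},
  {"dx":-26,"dy":68,"dz":0,"rx":0,"ry":0,"rz":0},
  {"dx":-39,"dy":102,"dz":0,"rx":0,"ry":0,"rz":0},
  {"dx":-52,"dy":136,"dz":0,"rx":0,"ry":0,"rz":0},
  {"dx":-66,"dy":169,"dz":0,"rx":0,"ry":0,"rz":0},
], jaw=55)

```text
clock: 35.42
tcp_pos: [0.5119, 0.1397, 0.2004]
orientation: [-3.14, -0.11, -0.001]
contact_force: [1.2, -0.1, 0.1]
grip_width: 0.0552
gripper_force: 0.0
```

Request:
send_rows([
  {"dx":0,"dy":0,"dz":0,"rx":0,"ry":0,"rz":0},
  {"dx":0,"dy":0,"dz":0,"rx":0,"ry":0,"rz":0},
  {"dx":0,"dy":0,"dz":0,"rx":0,"ry":0,"rz":0},
])

```text
clock: 35.67
tcp_pos: [0.5128, 0.1377, 0.2002]
orientation: [3.139, 0.111, -0.0]
contact_force: [-0.4, -0.3, -0.0]
grip_width: 0.0552
gripper_force: 0.0
```

Run:
```python
from h import *
np.set_printoptions(precision=1,suppress=True)
o=r.get_obs(); print(o['tcp_pos']*1000,o['grip_width'],o['joints'])
g,P,im,hsv=look('wrist','w9.png'); print(wcaps(P,im,.072)); print(handle(P,.555,-.09))
t=(.514,.139); m=(im.max(-1)<70)&(abs(P[...,0]-t[0])<.03)&(abs(P[...,1]-t[1])<.03)&(abs(P[...,2]-.06)<.012)
q=P[m]*1000; print('bar',m.sum(),np.percentile(q,1,0),np.percentile(q,99,0))
print('car',carrier(P,hsv)[3])
```

```text
[512.8 137.7 200.2] 0.055187707333294596 [-0.3  0.3 -0.2  1.9  0.1  0.9 -1.9]
[[570.5  81.2  12.1 570.5  81.4  72.1 633.  355.7 138.3]
 [573.   26.6  12.2 572.6  26.6  72.  548.  417.7 143.2]
 [576.5 -29.3  12.  576.4 -29.3  72.1 427.  471.8 147.1]
 [514.4  79.5  12.4 514.7  79.9  72.  585.  350.4 204.9]
 [517.5  22.7  12.2 517.4  23.   72.  507.  412.4 206.3]
 [522.8 -34.2  12.4 523.2 -34.3  72.  394.  466.7 204.8]]
((array([554.6, -87.4]), (12.606986999511719, 29.87645721435547), 3.4835433959960938), np.float64(0.08461453839768712), np.int64(296))
bar 450 [506.8 127.6  59.3] [521.8 150.4  67.2]
car [[ 480.1  114.9]
 [ 496.1 -111.2]
 [ 615.4 -102.8]
 [ 599.4  123.3]]
```

View pics/w9.png

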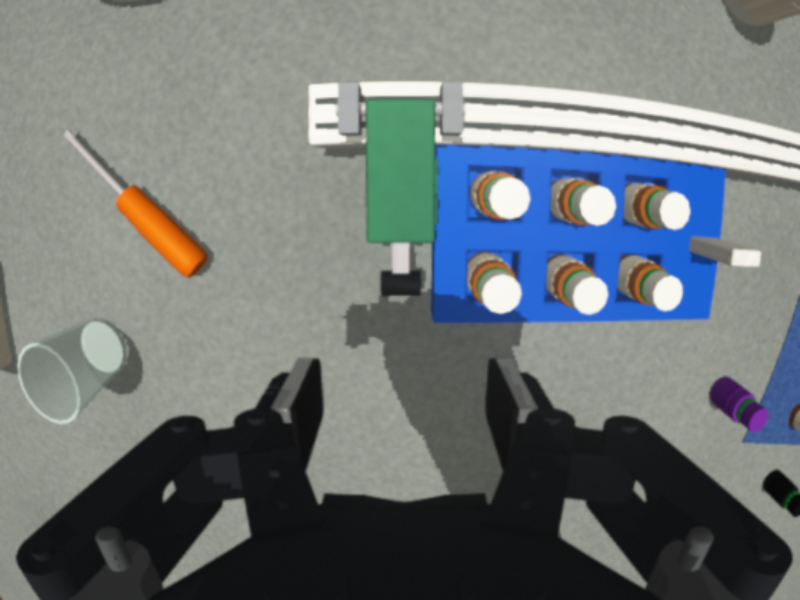

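All six cells are filled (caps all at 72 mm), the carrier corner is at the gauge corner and the bar is at (400,283) px. Now I'll flip the stop up.

Request:
send_rows([
  {"dx":1.2,"dy":1.3,"dz":-35,"rx":0,"ry":0,"rz":0},
  {"dx":1.2,"dy":1.3,"dz":-75,"rx":0,"ry":0,"rz":0},
  {"dx":1.2,"dy":1.3,"dz":-110,"rx":0,"ry":0,"rz":0},
  {"dx":1.2,"dy":1.3,"dz":-135,"rx":0,"ry":0,"rz":0},
  {"dx":1.2,"dy":1.3,"dz":-147,"rx":0,"ry":0,"rz":0},
], jaw=40)

```text
clock: 36.13
tcp_pos: [0.5124, 0.137, 0.0499]
orientation: [3.137, 0.106, -0.007]
contact_force: [-0.1, -0.5, 0.3]
grip_width: 0.0396
gripper_force: 0.0
```

Request:
send_rows([
  {"dx":0,"dy":0,"dz":0,"rx":0,"ry":0,"rz":0},
  {"dx":0,"dy":0,"dz":0,"rx":0,"ry":0,"rz":0},
])

```text
clock: 36.3
tcp_pos: [0.5145, 0.1388, 0.0536]
orientation: [3.139, 0.108, -0.0]
contact_force: [0.6, 0.1, -0.8]
grip_width: 0.0398
gripper_force: 0.0
```

Request:
send_rows([
  {"dx":0,"dy":0,"dz":0,"rx":0,"ry":0,"rz":0},
  {"dx":0,"dy":0,"dz":0,"rx":0,"ry":0,"rz":0},
  {"dx":0,"dy":0,"dz":0,"rx":0,"ry":0,"rz":0},
  {"dx":0,"dy":0,"dz":0,"rx":0,"ry":0,"rz":0},
  {"dx":0,"dy":0,"dz":0,"rx":0,"ry":0,"rz":0},
], jaw=10, newtons=40)

```text
clock: 36.72
tcp_pos: [0.5154, 0.14, 0.0549]
orientation: [-3.139, -0.11, -0.005]
contact_force: [0.6, -0.3, 7.1]
grip_width: 0.023
gripper_force: 41.5
```

Request:
send_rows([
  {"dx":1.1,"dy":0.1,"dz":11.7,"rx":0,"ry":0,"rz":0},
  {"dx":6.3,"dy":0.5,"dz":32,"rx":0,"ry":0,"rz":0},
  {"dx":15.4,"dy":1.1,"dz":51,"rx":0,"ry":0,"rz":0},
  {"dx":28,"dy":2,"dz":67.6,"rx":0,"ry":0,"rz":0},
  {"dx":43.8,"dy":3.2,"dz":81.5,"rx":0,"ry":0,"rz":0},
])

```text
clock: 37.13
tcp_pos: [0.5559, 0.1429, 0.1353]
orientation: [3.139, 0.112, -0.005]
contact_force: [0.3, 1.6, -10.0]
grip_width: 0.0229
gripper_force: 39.6
```

Request:
send_rows([
  {"dx":18.2,"dy":1.3,"dz":10.4,"rx":0,"ry":0,"rz":0},
  {"dx":38,"dy":2.8,"dz":17,"rx":0,"ry":0,"rz":0},
  {"dx":58.7,"dy":4.3,"dz":19.6,"rx":0,"ry":0,"rz":0},
  {"dx":74.4,"dy":5.4,"dz":18.7,"rx":0,"ry":0,"rz":0},
  {"dx":84.8,"dy":6.2,"dz":16.8,"rx":0,"ry":0,"rz":0},
])

```text
clock: 37.55
tcp_pos: [0.6436, 0.1492, 0.1531]
orientation: [-3.139, -0.11, -0.001]
contact_force: [-3.0, -1.2, 7.9]
grip_width: 0.0229
gripper_force: 38.9
```

Request:
send_rows([
  {"dx":3.5,"dy":0.3,"dz":-1,"rx":0,"ry":0,"rz":0},
  {"dx":7,"dy":0.5,"dz":-2,"rx":0,"ry":0,"rz":0},
  {"dx":7,"dy":0.5,"dz":-2,"rx":0,"ry":0,"rz":0},
  {"dx":7,"dy":0.5,"dz":-2,"rx":0,"ry":0,"rz":0},
])

```text
clock: 37.88
tcp_pos: [0.6505, 0.1498, 0.1513]
orientation: [-3.139, -0.11, -0.004]
contact_force: [0.0, -0.6, 6.8]
grip_width: 0.0228
gripper_force: 38.8
```

Request:
send_rows([
  {"dx":0,"dy":0,"dz":0,"rx":0,"ry":0,"rz":0},
  {"dx":0,"dy":0,"dz":0,"rx":0,"ry":0,"rz":0},
  {"dx":0,"dy":0,"dz":0,"rx":0,"ry":0,"rz":0},
], jaw=50)

```text
clock: 38.13
tcp_pos: [0.6491, 0.1495, 0.1494]
orientation: [3.139, 0.111, -0.001]
contact_force: [-0.3, 1.3, 0.6]
grip_width: 0.0501
gripper_force: 0.0
```

Request:
send_rows([
  {"dx":0,"dy":0,"dz":20,"rx":0,"ry":0,"rz":0},
  {"dx":0,"dy":0,"dz":50,"rx":0,"ry":0,"rz":0},
  {"dx":0,"dy":0,"dz":80,"rx":0,"ry":0,"rz":0},
  {"dx":0,"dy":0,"dz":100,"rx":0,"ry":0,"rz":0},
  {"dx":0,"dy":0,"dz":120,"rx":0,"ry":0,"rz":0},
])

```text
clock: 38.55
tcp_pos: [0.6494, 0.1496, 0.2712]
orientation: [-3.139, -0.111, -0.001]
contact_force: [0.2, 0.7, -1.3]
grip_width: 0.0498
gripper_force: 0.0
```

Request:
send_rows([
  {"dx":-30,"dy":0,"dz":0,"rx":0,"ry":0,"rz":0},
  {"dx":-60,"dy":0,"dz":0,"rx":0,"ry":0,"rz":0},
  {"dx":-90,"dy":0,"dz":0,"rx":0,"ry":0,"rz":0},
  {"dx":-90,"dy":0,"dz":0,"rx":0,"ry":0,"rz":0},
  {"dx":-90,"dy":0,"dz":0,"rx":0,"ry":0,"rz":0},
])

```text
clock: 38.97
tcp_pos: [0.5581, 0.1497, 0.2698]
orientation: [3.139, 0.113, -0.0]
contact_force: [-0.3, 0.2, -0.2]
grip_width: 0.0495
gripper_force: 0.0
```

Run:
```python
from h import *
np.set_printoptions(precision=1,suppress=True)
g,P,im,hsv=look('wrist'); print(wcaps(P,im,.072)[:,:6]); print(handle(P,.555,-.09)); print('car',carrier(P,hsv)[3])
t=(.647,.149); m=(im.max(-1)<70)&(abs(P[...,0]-t[0])<.04)&(abs(P[...,1]-t[1])<.03)&(abs(P[...,2]-.16)<.02)
q=P[m]*1000; print('bar',m.sum(),np.percentile(q,1,0),np.percentile(q,99,0))
g,P,im,hsv=look('scene','s10.png')
```

```text
[[570.3  81.   12.1 571.1  81.5  72. ]
 [572.6  26.2  12.  572.8  26.8  72. ]
 [576.3 -29.6  12.6 576.6 -29.2  72.1]
 [522.9 -34.5  12.1 523.1 -34.6  72.1]
 [514.7  79.4  11.  514.8  79.4  72.2]
 [517.3  22.7  11.8 517.6  23.   72.1]]
((array([554.9, -87. ]), (11.812275886535645, 28.07244300842285), 5.584992408752441), np.float64(0.0845771438305436), np.int64(219))
car [[ 480.5  115. ]
 [ 496.2 -110.3]
 [ 614.  -102.1]
 [ 598.4  123.1]]
bar 630 [630.7 136.6 158. ] [645.6 159.1 166. ]
```

View pics/s10.png

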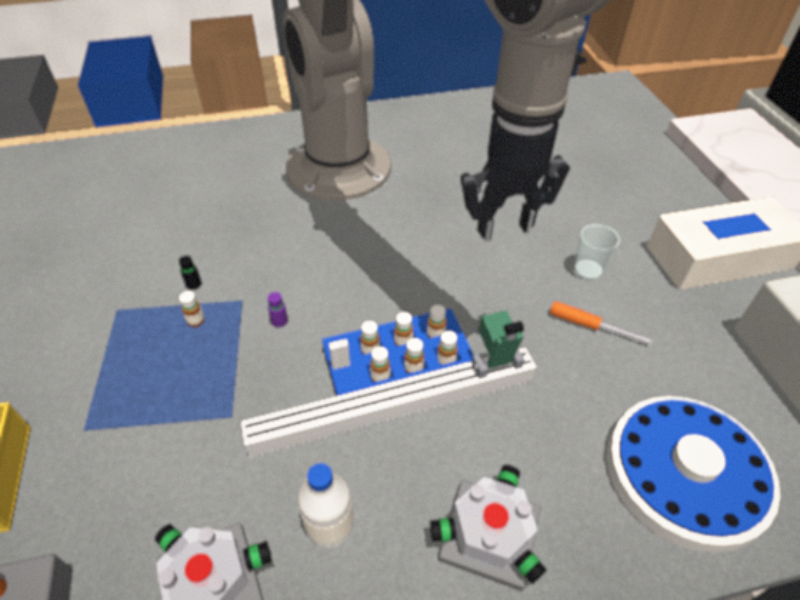

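The stop is up (bar back where it started, about (512,327) px). All six cells are filled, the leftover spare is upright at (190,308), and the bystanders haven't moved.

```bash
python3 -c "
from bench import r
print(r.get_obs()['contact_force']); print(r.hand_in())"
```

```text
[-0.39995839  0.17020645  0.30644729]
the job is handed in; nothing more can be done
None
```

The job is handed in, and no verdict came back. In the last camera check the stop was up, the carrier was snug in the gauge corner with all six cells filled, and the leftover spare was standing upright on the mat.

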